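# Load the sample shuttle and index it at its notch

### The job

Load the sample shuttle: stand one of the two lidded sample cups in pocket one (one raised dot, the pocket farther from the handle), let go of it, then stand the other in pocket two (two dots). Then take the shuttle by its handle and slide it gently along its rail, to the right, until the index block's spring ball drops into the notch of the shuttle's side bar; do not run past the notch. The program finishes while still holding the handle with the shuttle resting at the notch; keep the cups upright, and leave everything else where it stands.

Things in the scene. Friction and masses are not known exactly. Their poses are not given: they have to be found in the camera images.
- cup_a: lidded sample cup, 48 high over its lid, lid diameter 39; origin at the centre of its underside, z up. Its body tapers from diameter 31 at the foot to 36 at 39 above the foot: grip it there, between 15 and 39 above the foot (fingers then meet it about 34 to 35 wide and stay clear of the shuttle when it stands in a pocket). 30 g. The two cups are alike and interchangeable.
- cup_b: the second cup, the same as cup_a in every way.
- rail: fixed aluminium bed of the shuttle, 80 x 310 x 12, with a 30 high end plate at each end; origin under its centre on the worktop, y along the rail (roughly to the robot's left), x across it away from the robot, z up. Its yaw varies by up to about 0.15 rad. A 40 x 80 extension at its near side carries the index block.
- shuttle: white block 60 x 150 x 20, top 38 over the worktop, slides along the rail; origin under its centre, axes as the rail's. Starts at the left end; the notch comes after 55 to 120 mm to the right, before the end stop. Friction about 1 N; in the last 4 mm the ball pulls the shuttle on into the notch (up to 6 N), past the notch it holds back as hard, fading over 4 mm. If the grip slackens within 3 mm of the notch, the ball centres it.
- pocket_one (a point): centre of the floor of pocket one, z up. Round pocket, diameter 37, 12 deep, in the shuttle block; floor 26 above the worktop. Marked by one raised dot beside it; 106 from the handle's centre. A standing cup's foot rests on the floor.
- pocket_two (a point): the same for pocket two, marked by two raised dots, between pocket one and the handle; 53 from either.
- handle_mid (a point): centre of the handle, 58 above the worktop; axes as the rail's. The handle is a black upright block on the shuttle's left end (+y of the rail), fixed to it: 16 across the rail, 24 along it, from 38 to 74 above the worktop, with a 4 high foot 22 x 30. Best pinched from above, across the rail: the neighbouring cup leaves little room along it.
- notch (a point): centre of the 8 wide notch in the steel bar along the shuttle's near side (-x of the rail), 30 above the worktop. It moves with the shuttle; axes as the rail's.
- ball_line (a point): centre line of the spring ball (diameter 10) in the index block, at the face of the shuttle's bar; axes as the rail's. The shuttle is at the notch when notch and this point have the same y in the rail's frame; before that the notch lies to the left (+y).
- index_block: fixed dark steel block, 22 x 30 x 28, standing on the bed's near side, top 40 above the worktop; holds the spring ball. Where it is clamped along the rail varies. Origin at the middle of its underside, at its face toward the shuttle.
- timer: bystander, leave alone: small white lab timer, 62 x 62 x 18, lying flat between the cups' starting areas; origin under its centre.
- forceps: bystander, leave alone: steel forceps, 131 long, 16 wide, 10 high, lying near the front edge; origin under its centre.
- marker: bystander, leave alone: capped marker pen, 135 long, 17 thick, lying at the right in front of the analyser; origin under its centre.
- stain_bottle: bystander, leave alone: brown round bottle, diameter 48, 105 high, standing behind the right end of the rail; origin under its centre.
- cover_slips: bystander, leave alone: small carton, 46 x 66 x 30, behind the left end of the rail; origin under its centre.
Not all that is in view belongs to the job. What is shaped like the cup_a but blue is not meant. What is shaped like the cup_b but green is not meant.

How it is judged:
By the outcome, as a careful person would: the job done as asked, in the order asked, and still so for the second after the job is handed in, while the arm keeps its last pose, push and grip.
It also fails if it takes over 58 s, if anything falls off the work surface, if the arm or the gripper's body presses on something with over 40 N, if the wrist force passes 120 N, or if a joint passes its speed limit or range.

### The arm

A 6-joint arm with a two-finger parallel gripper is mounted at the origin on a cart in front of the work surface, level with it; the furniture and walls round the work are solid. World frame = base frame: x ahead of the robot, y to its left, z up, the work surface at z = 0. Lengths are in m, angles in rad, forces in N, time in s.
With the tool pointing down it reaches from about 0.35 to 0.975 m from the base axis. Payload 4.9 kg.
Tool frame: the origin (TCP) lies on the centre line of the jaws, within the pads' length; the fingertips stand 25 mm ahead of it and the grasp point (between the pads) lies 6 mm ahead of it; z points along the fingers, y is the direction in which the jaws open and shut (so a half turn about z gives the same grasp; the last joint's range is limited). The gripper opens to 85 mm and grips with 20 to 120 N. Pads are 22 mm wide; open, the fingers measure 114 mm over their backs; the gripper's body (76 mm by 85 mm) begins 54 mm behind the grasp point. The pads swing forward as they close: fully open they stand 13 mm farther back than shut.
Start: joints at [-1.269, 0.053, 1.613, -0, 1.476, -0.119], TCP at [0.255, -0.57, 0.256] pointing down, gripper open.
Joint ranges: [-3.01, 3.01], [-1.01, 2.22], [0.06, 2.58], [-1.02, 4.17], [0.09, 2.62], [-3.14, 3.14]. Speed limits (rad/s): [2.57, 2.57, 3.14, 3.14, 3.14, 3.14].

### API

Orientations are given as a unit quaternion [w, x, y, z].
In Python, from rig import robot gives the robot as it stands. The module is installed in compiled form; this text tells all that it offers.
- The arm moves only by the tool drive_tool, never from a script. Its argument "steps" is a list that holds one entry, the list of rows, each a list of 7 numbers: the gripper's target within -1 to 1 (fully open at 1, half-way at 0, shut at -1), then the shift along the world's x, y, z in m, then the turn, a rotation vector about the world's x, y, z in rad. A call has 1 to 8 rows; each row is the pose to reach, as a shift and turn from the pose commanded when the call began; what a row does not reach only later rows make up. A row lasts 1/8 s, in which the tool goes at most 62.5 mm and 10.7 degrees, less where a joint would pass 70% of its speed; a pose out of reach is approached as far as the arm can. A call with a gripper value outside its range is refused whole. The fingers move at their own pace and stop on an object; the grip force is fixed at half the most. Time passes only in rows, so rows that repeat a pose let the fingers close. It gives the time, the measured TCP pose, the force and the opening at its end, in the units of the state.
- robot.state(): the state, without advancing time (a new reading comes with each control period).
- robot.capture(name): name is "side" or "top" or "wrist"; returns a dict with "color" (384x512x3 uint8, red, green, blue), "fovy" (degrees; the focal length in pixels is half the picture's height over the tangent of half this angle, whatever the lens; pixels are square), "cx", "cy" (the principal point, pixels), "T" (4x4, takes a point from camera to world coordinates); the wrist camera has in their place "T_tool_cam" (4x4, takes a point from camera to tool coordinates, whose origin is the TCP and whose axes are the flange's). Camera axes: x right, y down, z forward; pixel columns grow to the right and rows downward; lengths in m; the calibration is good to about 2 mm. A picture is of the moment at which its call begins: read the wrist's pose just before it. There is no depth.
- robot.sign_off(): hands the job in, once; it reports no verdict.
The state is a dict: "time": time; "qpos": joint angles; "dq": joint speeds; "tau": joint torques, N m; "position": TCP position; "orientation": TCP orientation; "contact_force": force on the tool from outside, world axes, zero at the start; "torque": the same for the moment, N m; "width": finger opening in m.
Only numpy, scipy, OpenCV 4.12 (cv2) and the standard library are available. Lean on these libraries where they do the work, as an engineer would, in place of code of your own. Each camera call takes 0.05 s, during which the arm holds its last target.

## Working session

There is one attempt and no reset: what is moved stays moved. The work goes in short steps, Python scripts to look and compute and a tool call to move; the robot and the scene stay as the last step left them, time stands still between calls to the robot, and variables do not carry over. Pictures are saved under pics/ and viewed, and the job is handed in when it is done.

Besides the shell and the picture viewer there is one more tool, called after "Emit:" by a JSON object that holds its "op" and its "data". drive_tool: Moves the arm, as the interface text tells. Its arguments: {"type":"object","properties":{"steps":{"type":"array","items":{"type":"array","items":{"type":"array","items":{"type":"number"}}}}},"required":["steps"]}

```bash
mkdir -p pics
python3 - <<'E'
from rig import robot
import cv2,numpy as np
print({k:np.round(v,3) for k,v in robot.state().items()})
for n in("side","top","wrist"):
    c=robot.capture(n); cv2.imwrite(f"pics/{n}0.png",c["color"][:,:,::-1])
    print(n,c["fovy"],c["cx"],c["cy"],np.round(c.get("T",c.get("T_tool_cam")),4).tolist())
E
```

```text
{'time': np.float64(0.0), 'qpos': array([-1.269,  0.053,  1.614, -0.   ,  1.476, -0.119]), 'dq': array([ 0.001,  0.001, -0.002, -0.001, -0.   ,  0.001]), 'tau': array([-1.0000e-03, -3.9368e+01, -3.7018e+01, -0.0000e+00,  7.0000e-03,
        0.0000e+00]), 'position': array([ 0.255, -0.57 ,  0.255]), 'orientation': array([-0.001,  0.978,  0.209, -0.   ]), 'contact_force': array([-0.17 ,  0.109, -0.737]), 'torque': array([0.013, 0.017, 0.001]), 'width': np.float64(0.085)}
side 48.01267402193619 259.6833631583124 195.77460460895665 [[0.9803, -0.0846, 0.1786, 0.3722], [-0.1976, -0.4373, 0.8773, -1.0879], [0.0039, -0.8953, -0.4454, 0.5366], [0.0, 0.0, 0.0, 1.0]]
top 51.08374279662883 255.8850974255542 191.09475183030946 [[0.0244, -0.9943, 0.1035, 0.4615], [-0.9997, -0.0249, -0.0029, -0.1196], [0.0054, -0.1034, -0.9946, 1.0602], [0.0, 0.0, 0.0, 1.0]]
wrist 58.59314142054079 253.05102849169322 191.26000773042088 [[-0.0001, -0.9625, -0.2711, 0.0691], [1.0, -0.0001, -0.0, 0.0017], [0.0, -0.2711, 0.9625, -0.1181], [0.0, 0.0, 0.0, 1.0]]
```

View pics/top0.png

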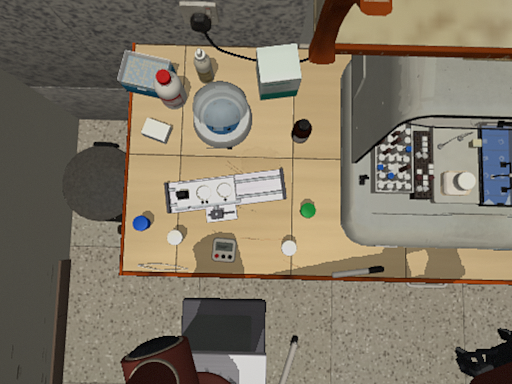

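View pics/side0.png

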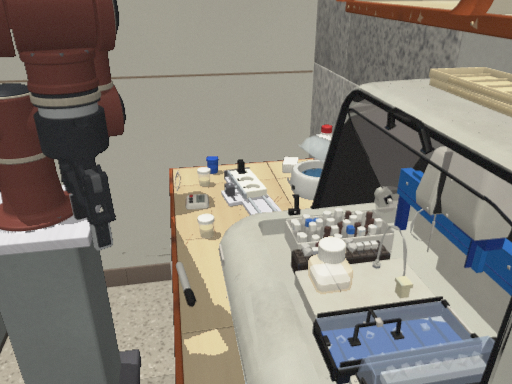

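View pics/wrist0.png

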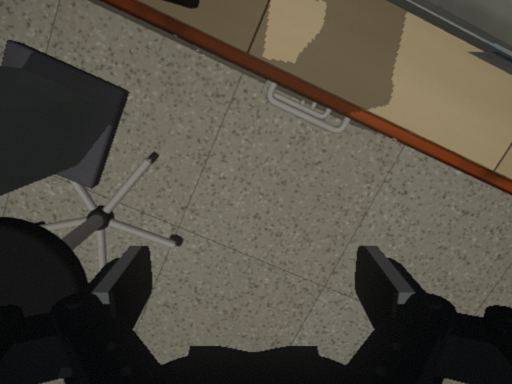

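Candidates in the top view: white-lidded cups at (175,237) and (289,247), a blue one at (141,223) and a green one at (308,210). By the description I want the two white ones. The next step is a close crop to check that, and a measurement.

```bash
cat > h.py <<'E'
from rig import robot
import cv2,numpy as np
from scipy.spatial.transform import Rotation as R
def cap(n):
    s=robot.state(); c=robot.capture(n)
    if n=="wrist":
        q=s["orientation"]; M=np.eye(4); M[:3,:3]=R.from_quat([q[1],q[2],q[3],q[0]]).as_matrix(); M[:3,3]=s["position"]
        T=M@c["T_tool_cam"]
    else: T=c["T"]
    c["T"]=np.array(T); c["f"]=192/np.tan(np.radians(c["fovy"]/2)); return c
def px2w(c,u,v,z):
    d=c["T"][:3,:3]@np.array([(u-c["cx"])/c["f"],(v-c["cy"])/c["f"],1]); o=c["T"][:3,3]
    return o+d*(z-o[2])/d[2]
def w2px(c,p):
    q=np.linalg.inv(c["T"])@np.append(p,1); return q[0]/q[2]*c["f"]+c["cx"],q[1]/q[2]*c["f"]+c["cy"]
def save(c,name,box=None,k=1):
    im=c["color"][:,:,::-1]
    if box: im=im[box[1]:box[3],box[0]:box[2]]
    cv2.imwrite("pics/"+name,cv2.resize(im,None,fx=k,fy=k,interpolation=cv2.INTER_CUBIC))
E
python3 - <<'E'
from h import *
c=cap("top"); save(c,"top_crop.png",(120,160,320,280),4)
for n,u,v,z in[("L",175,237,.048),("R",289,247,.048),("blue",141,223,.048),("green",308,210,.048),("handle",182,194,.074),("p2",204,192,.038),("p1",224,190,.038)]: print(n,px2w(c,u,v,z).round(3))
E
```

```text
L [0.446 0.077 0.048]
R [ 0.428 -0.209  0.048]
blue [0.479 0.164 0.048]
green [ 0.522 -0.255  0.048]
handle [0.552 0.059 0.074]
p2 [0.562 0.01  0.038]
p1 [ 0.569 -0.041  0.038]
```

View pics/top_crop.png

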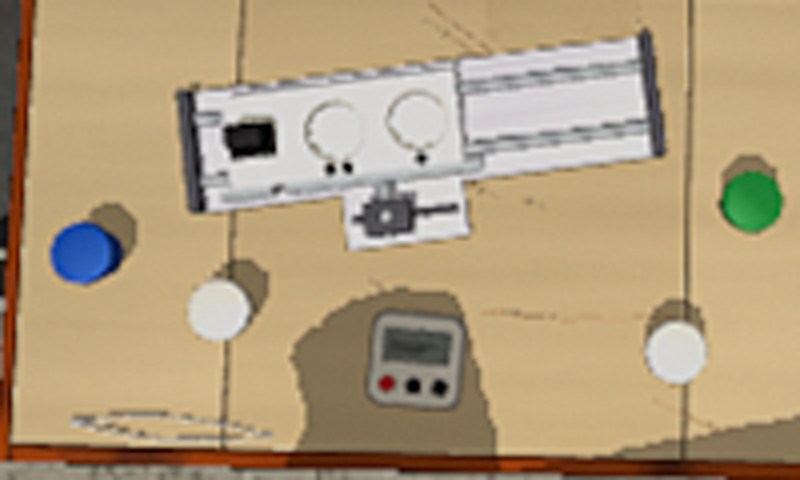

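The crop confirms two plain white cups, at crop (219,309) and (677,351). The blue and green ones are decoys. Pocket one (one dot) is at crop (416,121), pocket two (two dots) at (334,130), and the handle is at the left end. I'll move to a central viewpoint with the jaws across the rail.

Emit:
{"op": "drive_tool", "data": {"steps": [[[1,0.01,0.06,0.01,0,0,0.16],[1,0.03,0.12,0.02,0,0,0.32],[1,0.05,0.18,0.03,0,0,0.48],[1,0.08,0.24,0.045,0,0,0.65],[1,0.11,0.3,0.045,0,0,0.82],[1,0.15,0.36,0.045,0,0,0.99],[1,0.19,0.41,0.045,0,0,1.15],[1,0.225,0.46,0.045,0,0,1.31]]]}}

```text
time: 1.2
position: [0.4676, -0.1274, 0.3015]
orientation: [0.001, 0.646, 0.763, 0.0]
contact_force: [0.6, -1.7, 0.5]
width: 0.0854
```

Emit:
{"op": "drive_tool", "data": {"steps": [[[1,0,0.01,0,0,0,0],[1,0,0.01,0,0,0,0]]]}}

```text
time: 1.45
position: [0.4666, -0.1189, 0.3011]
orientation: [-0.0, 0.648, 0.762, -0.0]
contact_force: [-0.1, -0.8, -0.2]
width: 0.0855
```

Run:
```python
from h import *
s=robot.state(); print(s["position"].round(4),s["qpos"].round(3),s["orientation"].round(4))
c=cap("wrist"); save(c,"w1.png",None,1.5)
for n,p in dict(L=[.446,.077,.048],R=[.428,-.209,.048],handle=[.552,.059,.074],p2=[.562,.01,.038],p1=[.569,-.041,.038]).items(): print(n,np.round(np.array(w2px(c,p))*1.5))
```

```text
[ 0.4666 -0.1189  0.3011] [-4.040e-01 -3.230e-01  1.879e+00 -1.000e-03  1.586e+00 -5.650e-01] [-1.000e-04  6.481e-01  7.616e-01 -4.000e-04]
L [396. -72.]
R [311. 343.]
handle [567. -23.]
p2 [545.  75.]
p1 [537. 152.]
```

View pics/w1.png

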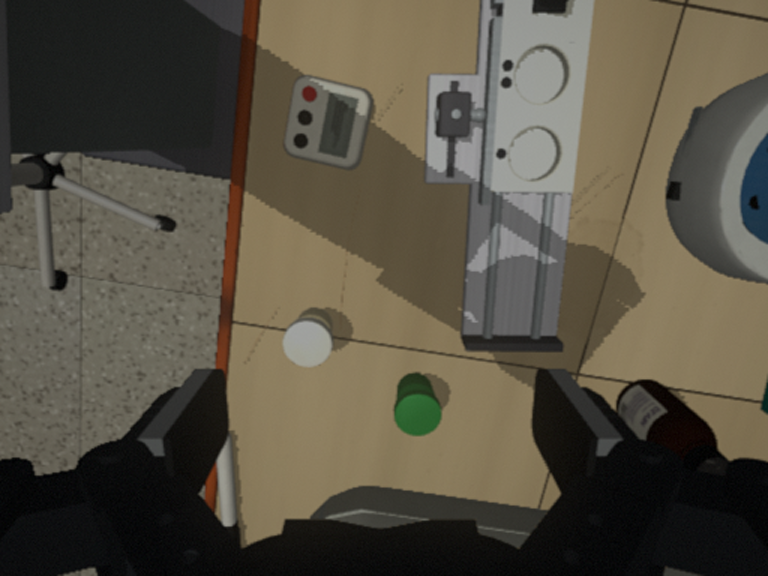

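Run:
```python
from h import *
c=cap("wrist")
P=lambda u,v,z:px2w(c,u/1.5,v/1.5,z)
print("R lid",P(308,342,.048).round(4))
a,b=P(573,192,.038),P(592,2,.038); d=b-a; print("yaw shuttle edge",np.arctan2(-d[0],d[1]))
a,b=P(541,75,.038),P(534,153,.038); print("p2",a.round(4),"p1",b.round(4)); d=a-b; print(np.arctan2(-d[0],d[1]),np.linalg.norm(d))
# lid blob
g=c["color"].astype(int); m=((g.min(2)>140)).astype(np.uint8); n,l,s,ce=cv2.connectedComponentsWithStats(m)
for i in range(1,n):
    if 100<s[i,4]<3000: print(ce[i].round(1),s[i],px2w(c,*ce[i],.048).round(4))
save(c,"w1c.png",(290,0,420,140),5)
```

```text
R lid [ 0.4254 -0.2093  0.048 ]
yaw shuttle edge 0.16025140798050455
p2 [0.5596 0.0084 0.038 ] p1 [ 0.5673 -0.0432  0.038 ]
0.1481324632442414 0.0521709358686182
[301.5  67.6] [285   0  42 115 886] [ 0.5012 -0.0191  0.048 ]
[312.7 102.6] [304  84  17  35 373] [ 0.5197 -0.0512  0.048 ]
[351.4 134.3] [336 128  26  19 261] [ 0.5675 -0.077   0.048 ]
[342.9 163. ] [333 151  25  21 287] [ 0.5657 -0.1091  0.048 ]
[319.5 172.2] [312 159  13  22 144] [ 0.5425 -0.1234  0.048 ]
[204.6 228.1] [190 214  31  29 715] [ 0.4246 -0.2096  0.048 ]
```

View pics/w1c.png

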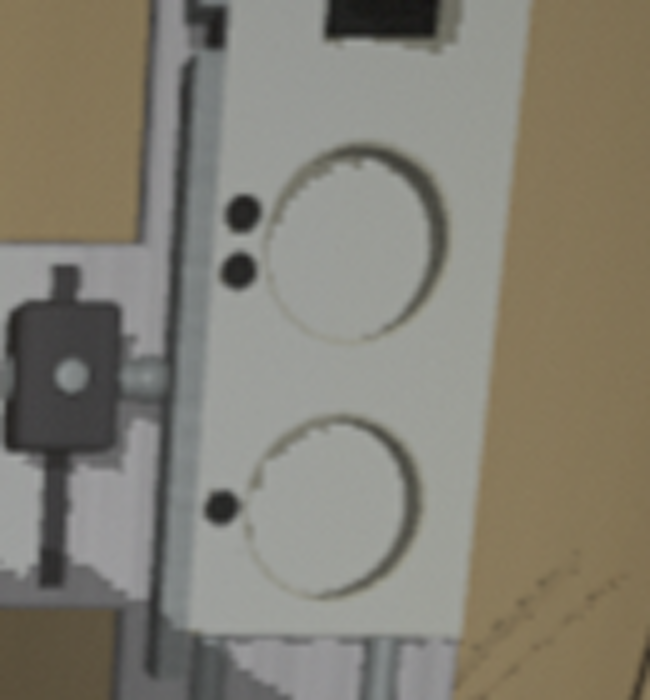

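The wrist view matches: cup lid at (308,342), pocket two at (541,75), pocket one at (534,153) with its one dot. I'll descend over the right-hand cup and take one check on the way.

Emit:
{"op": "drive_tool", "data": {"steps": [[[1,-0.015,-0.03,-0.03,0,0,0],[1,-0.03,-0.06,-0.06,0,0,0],[1,-0.0415,-0.09,-0.09,0,0,0],[1,-0.0415,-0.0905,-0.13,0,0,0],[1,-0.0415,-0.0905,-0.17,0,0,0],[1,-0.0415,-0.0905,-0.18,0,0,0],[1,-0.0415,-0.0905,-0.18,0,0,0]]]}}

```text
time: 2.42
position: [0.4249, -0.2105, 0.1215]
orientation: [-0.0, 0.649, 0.761, -0.0]
contact_force: [0.8, 0.6, 0.0]
width: 0.0853
```

Run:
```python
from h import *
s=robot.state(); print(s["position"].round(4))
c=cap("wrist"); save(c,"w2.png",None,1.5)
g=c["color"].astype(int); m=((g.min(2)>140)).astype(np.uint8); n,l,s,ce=cv2.connectedComponentsWithStats(m)
for i in range(1,n):
    if 400<s[i,4]<12000: print(ce[i].round(1),s[i],px2w(c,*ce[i],.048).round(4))
```

```text
[ 0.4249 -0.2105  0.1215]
[460.3 120.1] [ 439   34   43  157 3017] [ 0.5296 -0.1393  0.048 ]
[496.8 154.9] [ 475   57   37  146 2765] [ 0.5562 -0.1546  0.048 ]
```

View pics/w2.png

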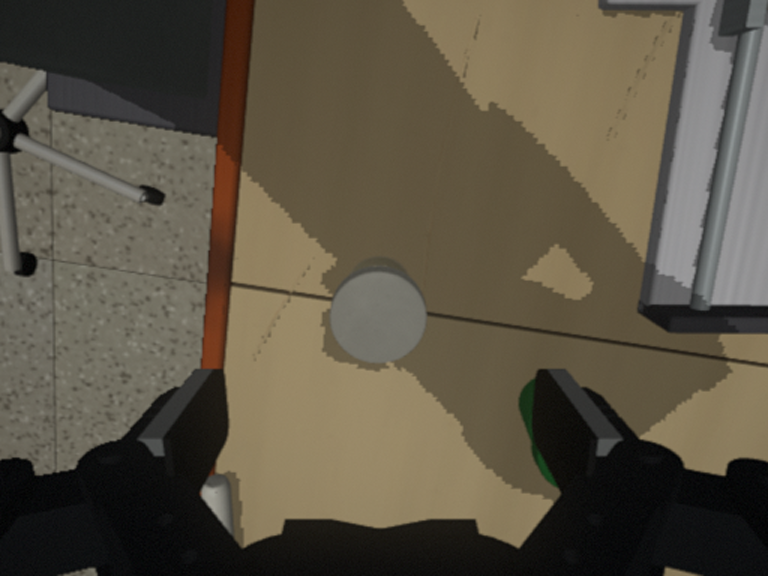

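Lid centre at (378,317), centred between the fingers. The green decoy is behind the right finger.

Run:
```python
from h import *
c=cap("wrist"); print(px2w(c,378/1.5,317/1.5,.048), px2w(c,530/1.5,390/1.5,.048))
```

```text
[ 0.42599978 -0.21039695  0.048     ] [ 0.49315404 -0.23203237  0.048     ]
```

Emit:
{"op": "drive_tool", "data": {"steps": [[[0.5,0.001,0,-0.03,0,0,0],[0.5,0.001,0,-0.06,0,0,0],[0.5,0.001,0,-0.081,0,0,0],[0.5,0.001,0,-0.081,0,0,0],[-1,0.001,0,-0.081,0,0,0],[-1,0.001,0,-0.081,0,0,0],[-1,0.001,0,-0.081,0,0,0],[-1,0.001,0,-0.081,0,0,0]]]}}

```text
time: 3.52
position: [0.4276, -0.2108, 0.0424]
orientation: [0.002, 0.648, 0.761, 0.0]
contact_force: [-1.3, 1.3, 6.1]
width: 0.0327
```

Emit:
{"op": "drive_tool", "data": {"steps": [[[-1,0,0,0,0,0,0],[-1,0,0,0,0,0,0]]]}}

```text
time: 3.78
position: [0.4276, -0.2108, 0.0424]
orientation: [0.002, 0.648, 0.761, 0.0]
contact_force: [-0.6, -0.2, 6.9]
width: 0.0329
```

Run:
```python
from h import *
c=cap("wrist"); save(c,"w3.png",None,1.5); c=cap("side"); save(c,"s3.png",(150,180,260,260),6); print(robot.state()["width"])
```

```text
0.03290289750323527
```

View pics/w3.png

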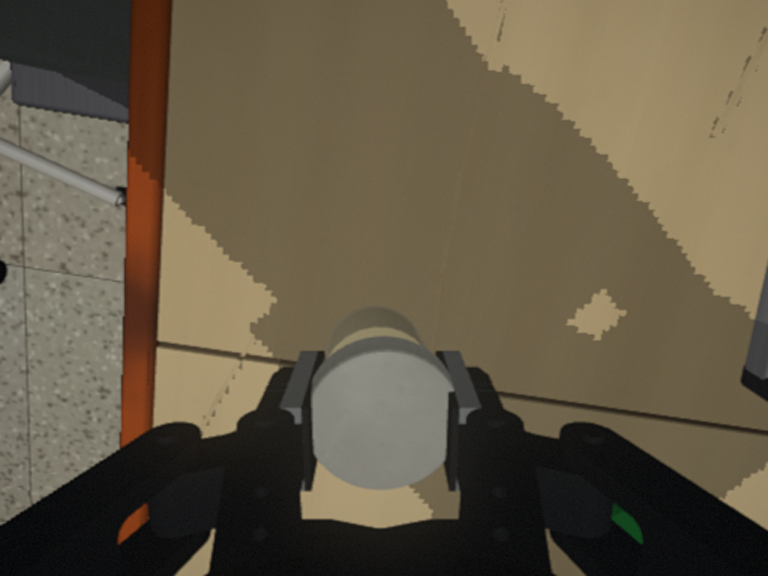

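View pics/s3.png

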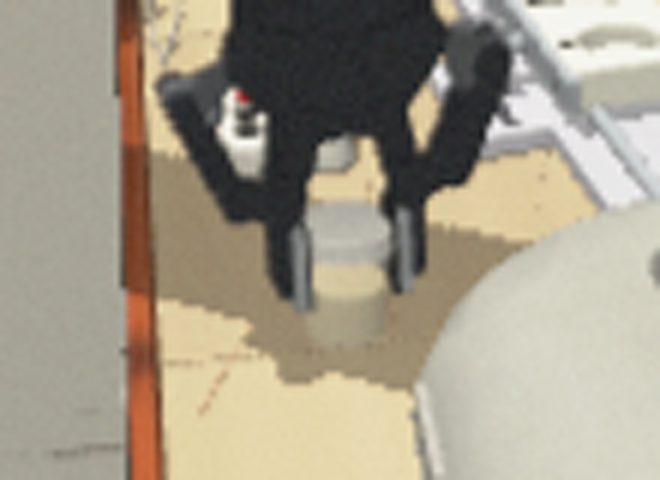

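The cup is gripped: the pads straddle lid and body, width 33 mm. I'll lift it and check the hold.

Emit:
{"op": "drive_tool", "data": {"steps": [[[-1,0,0,0.01,0,0,0],[-1,0,0,0.03,0,0,0],[-1,0,0,0.06,0,0,0],[-1,0,0,0.08,0,0,0],[-1,0,0,0.08,0,0,0]]]}}

```text
time: 4.5
position: [0.4276, -0.2106, 0.1227]
orientation: [0.002, 0.648, 0.761, 0.0]
contact_force: [0.3, 0.5, -0.2]
width: 0.0327
```

Run:
```python
from h import *
c=cap("wrist"); save(c,"w4.png",None,1.5); c=cap("side"); save(c,"s4.png",(150,140,260,220),6); print(robot.state()["width"])
```

```text
0.03253152465493513
```

View pics/w4.png

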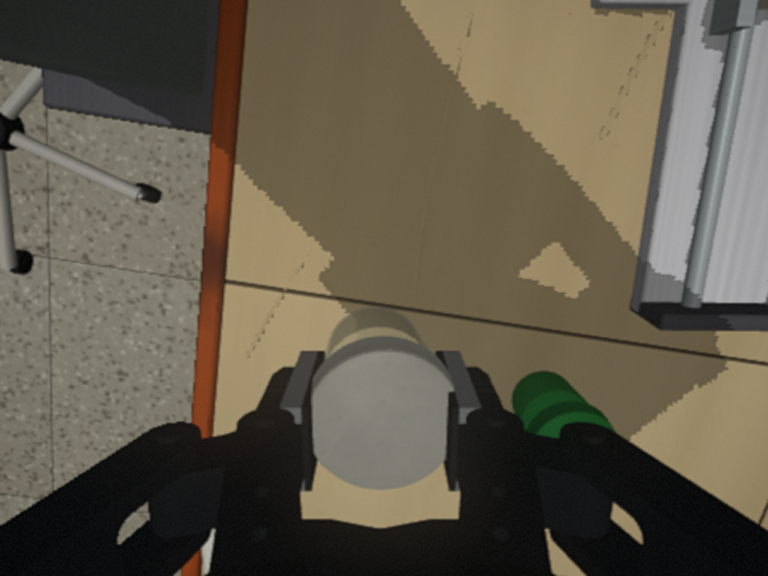

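View pics/s4.png

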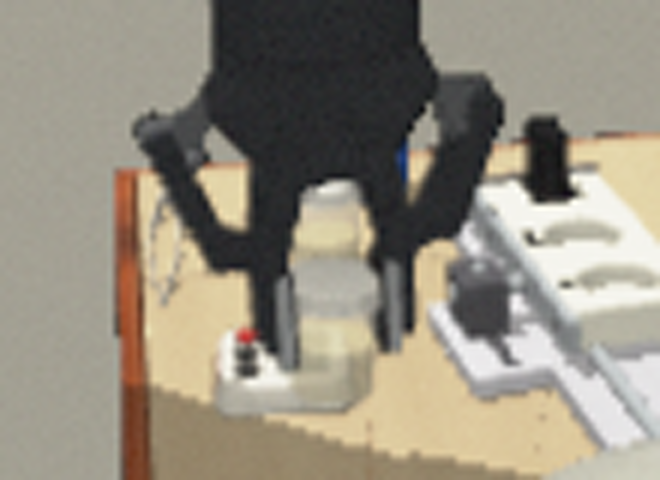

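Lift is good. I'll go to a viewpoint on the right of pocket one, high enough for the held cup to clear everything.

Emit:
{"op": "drive_tool", "data": {"steps": [[[-1,0.03,0.02,0.03,0,0,0],[-1,0.06,0.04,0.05,0,0,0],[-1,0.09,0.06,0.05,0,0,0],[-1,0.12,0.08,0.05,0,0,0],[-1,0.145,0.095,0.05,0,0,0],[-1,0.145,0.095,0.05,0,0,0],[-1,0.145,0.095,0.05,0,0,0]]]}}

```text
time: 5.48
position: [0.5703, -0.1147, 0.1688]
orientation: [-0.001, 0.648, 0.761, -0.001]
contact_force: [0.3, -0.4, -0.5]
width: 0.0326
```

Run:
```python
from h import *
s=robot.state();print(s["position"].round(4),s["orientation"].round(4),s["width"])
c=cap("wrist"); save(c,"w5.png",None,1.5)
```

```text
[ 0.5703 -0.1147  0.1688] [-1.200e-03  6.483e-01  7.614e-01 -7.000e-04] 0.03261060529483257
```

View pics/w5.png

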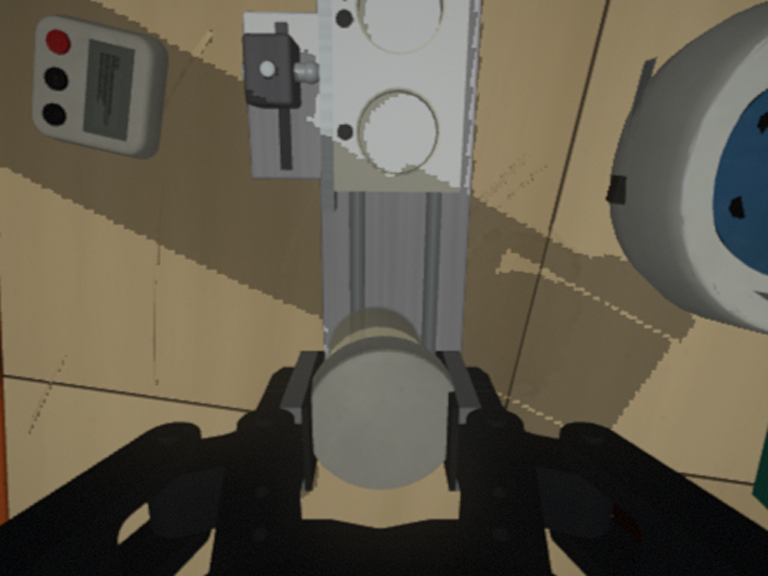

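Run:
```python
from h import *
from scipy.optimize import least_squares
s=robot.state();c=cap("wrist"); z=s["position"][2]
t=np.linspace(0,2*np.pi,200)
def ext(p,zz,r):
    uv=np.array([w2px(c,[p[0]+r*np.cos(a),p[1]+r*np.sin(a),zz]) for a in t])*1.5
    return uv[:,0].min(),uv[:,0].max(),uv[:,1].min(),uv[:,1].max()
for h in(.004,.0056,.007):
    f=lambda p:(lambda e:[e[0]-312,e[1]-450,e[3]-488])(ext(p,z+h,.0195))
    r=least_squares(f,s["position"][:2],x_scale=.01); print(h,(r.x-s["position"][:2]).round(4),np.round(r.fun,1))
f=lambda p:(lambda e:[e[0]-357,e[1]-438,e[2]-89,e[3]-173])(ext(p,.038,.0185))
r=least_squares(f,[.567,-.043],x_scale=.01); print("p1",r.x,r.fun.round(1))
P=lambda u,v,z:px2w(c,u/1.5,v/1.5,z)
a,b=P(467,190,.038),P(481,0,.038);d=b-a;print("yaw edge",np.arctan2(-d[0],d[1]))
a,b=P(322,178,.012),P(325,345,.012);d=a-b;print("yaw rail edge L",np.arctan2(-d[0],d[1]))
```

```text
0.004 [0.0011 0.0002] [-9.3  9.3  0.9]
0.0056 [0.0009 0.0014] [-10.4  10.4   1.1]
0.007 [0.0007 0.0024] [-11.5  11.5   1.2]
p1 [ 0.56764178 -0.04251556] [ 0.7 -0.7  0.4 -0.5]
yaw edge 0.1308669557669689
yaw rail edge L 0.1474226426566455
```

Emit:
{"op": "drive_tool", "data": {"steps": [[[-1,-0.001,0.025,0,0,0,-0.012],[-1,-0.002,0.05,0,0,0,-0.012],[-1,-0.003,0.071,-0.02,0,0,-0.012],[-1,-0.003,0.071,-0.045,0,0,-0.012],[-1,-0.003,0.071,-0.065,0,0,-0.012],[-1,-0.003,0.071,-0.07,0,0,-0.012],[-1,-0.003,0.071,-0.07,0,0,-0.012]]]}}

```text
time: 6.45
position: [0.5682, -0.044, 0.0999]
orientation: [-0.0, 0.653, 0.757, -0.0]
contact_force: [0.0, -0.4, -0.1]
width: 0.0323
```

Run:
```python
from h import *
s=robot.state();print(s["position"].round(4),s["orientation"].round(4),s["width"])
c=cap("wrist"); save(c,"w6.png",None,1.5); save(cap("side"),"s6.png",(190,120,300,220),6);save(cap("top"),"t6.png",(160,160,290,240),6)
```

```text
[ 0.5682 -0.044   0.0999] [-3.000e-04  6.531e-01  7.573e-01 -2.000e-04] 0.032339260836760975
```

View pics/w6.png

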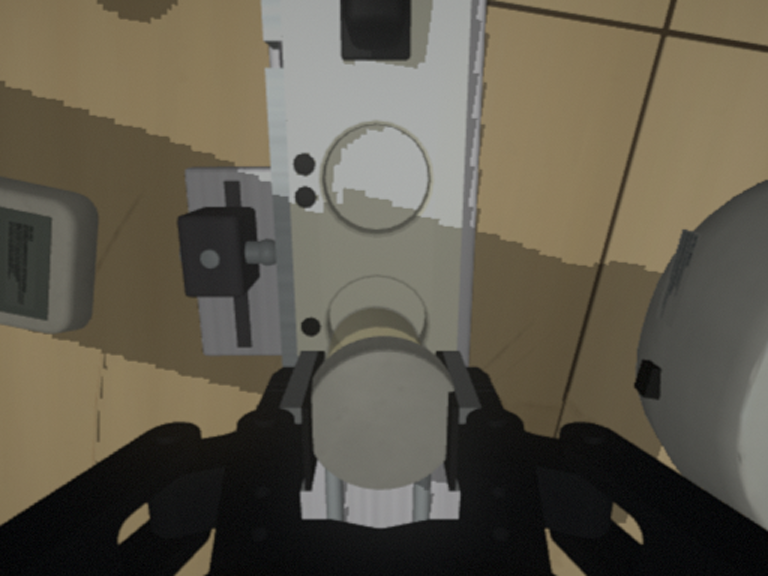

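View pics/s6.png

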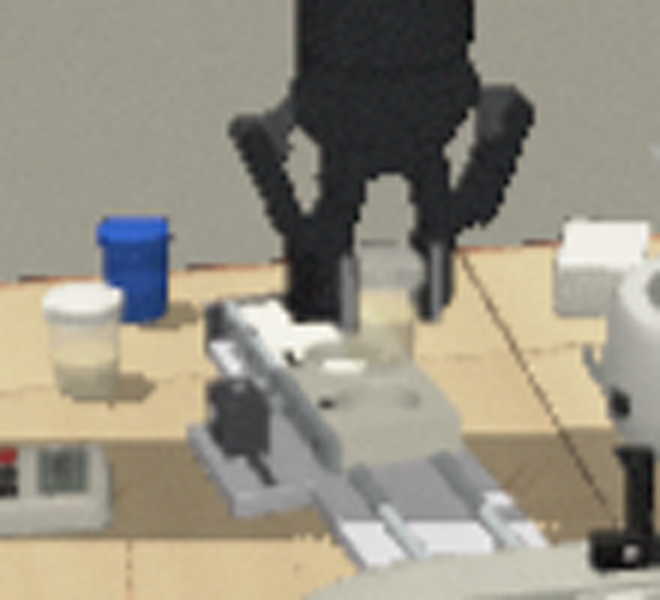

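```bash
cat >> h.py <<'E'
from scipy.optimize import least_squares
def circ(c,e4,z,r,p0):
    t=np.linspace(0,2*np.pi,120)
    def ext(p):
        uv=np.array([w2px(c,[p[0]+r*np.cos(a),p[1]+r*np.sin(a),z]) for a in t])*1.5
        return [uv[:,0].min(),uv[:,0].max(),uv[:,1].min(),uv[:,1].max()]
    f=lambda p:[a-b for a,b in zip(ext(p),e4) if b is not None]
    r=least_squares(f,p0,x_scale=.01); return r.x.round(4),r.fun.round(1)
E
python3 - <<'E'
from h import *
c=cap("wrist")
print("p2",circ(c,(323,431,122,232),.038,.0185,[.56,.01]))
print("p1",circ(c,(328,427,275,None),.038,.0185,[.567,-.043]))
P=lambda u,v,z:px2w(c,u/1.5,v/1.5,z)
print("handle bottom corners@.042", P(341,58,.042),P(410,58,.042))
a,b=P(473,335,.038),P(487,0,.038);d=b-a;print("yaw edge",np.arctan2(-d[0],d[1]))
print("index block top face edges",P(180,215,.04),P(262,252,.034))
E
```

```text
p2 (array([0.5611, 0.0103]), array([ 0.6, -0.6,  0.5, -0.6]))
p1 (array([ 0.569 , -0.0421]), array([ 0.1, -0.1, -0. ]))
handle bottom corners@.042 [0.54421542 0.04619775 0.042     ] [0.56598665 0.04944085 0.042     ]
yaw edge 0.1579209333515493
index block top face edges [ 0.49486421 -0.01200509  0.04      ] [ 0.52310851 -0.02241413  0.034     ]
```

Emit:
{"op": "drive_tool", "data": {"steps": [[[-1,0,0,-0.01,0,0,0],[-1,0,0,-0.018,0,0,0],[-1,0,0,-0.024,0,0,0],[-1,0,0,-0.028,0,0,0],[-1,0,0,-0.03,0,0,0],[-1,0,0,-0.03,0,0,0]]]}}

```text
time: 7.4
position: [0.5683, -0.0438, 0.0702]
orientation: [-0.0, 0.653, 0.757, -0.0]
contact_force: [0.3, -0.9, 0.5]
width: 0.0329
```

Run:
```python
from h import *
s=robot.state();print(s["position"].round(4),s["orientation"].round(4),s["width"],s["contact_force"].round(1))
c=cap("wrist"); save(c,"w7.png",None,1.5); save(cap("side"),"s7.png",(190,120,300,220),6)
```

```text
[ 0.5683 -0.0438  0.0702] [-0.      0.6529  0.7575 -0.    ] 0.032895808398552606 [ 0.3 -0.9  0.5]
```

View pics/w7.png

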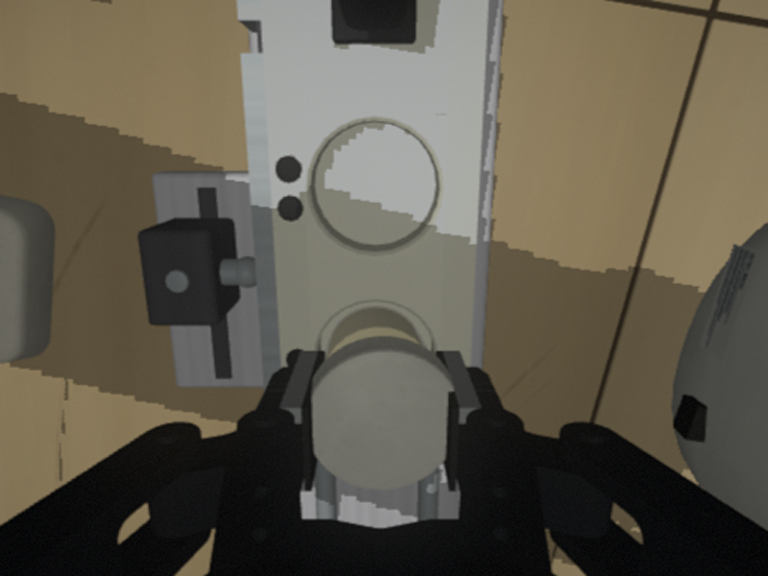

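View pics/s7.png

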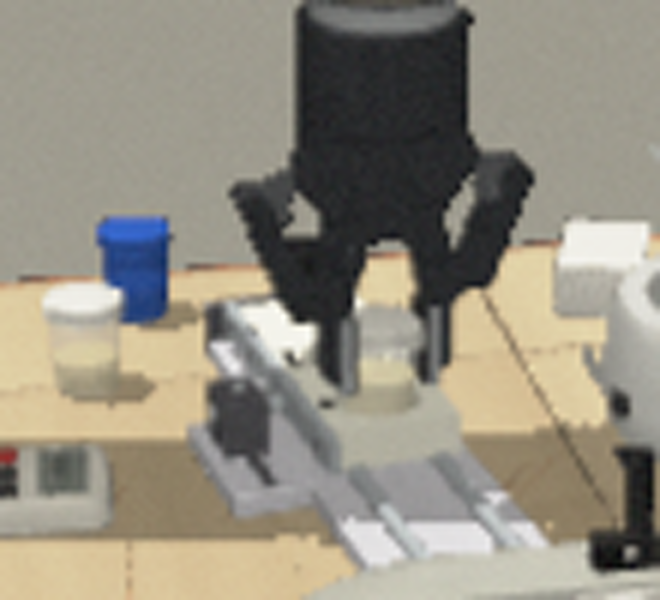

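The foot is inside pocket one. I'll ease down the last couple of mm.

Emit:
{"op": "drive_tool", "data": {"steps": [[[-1,0,0,-0.001,0,0,0],[-1,0,0,-0.002,0,0,0],[-1,0,0,-0.002,0,0,0]]]}}

```text
time: 7.88
position: [0.5685, -0.0438, 0.0686]
orientation: [0.0, 0.653, 0.757, 0.0]
contact_force: [-0.4, -0.6, 1.5]
width: 0.0325
```

Emit:
{"op": "drive_tool", "data": {"steps": [[[0.0,0,0,0,0,0,0],[0.2,0,0,0,0,0,0],[0.25,0,0,0,0,0,0],[0.25,0,0,0,0,0,0]]]}}

```text
time: 8.38
position: [0.5683, -0.0438, 0.0683]
orientation: [-0.0, 0.653, 0.757, -0.0]
contact_force: [-0.3, 0.2, -0.1]
width: 0.0533
```

Emit:
{"op": "drive_tool", "data": {"steps": [[[0.25,0,0,0.01,0,0,0],[0.25,0,0,0.03,0,0,0],[0.25,0,0,0.06,0,0,0],[0.25,0,0,0.09,0,0,0],[0.25,0,-0.02,0.11,0,0,0],[0.25,0,-0.02,0.11,0,0,0]]]}}

```text
time: 9.12
position: [0.5698, -0.0657, 0.1814]
orientation: [0.002, 0.654, 0.757, 0.001]
contact_force: [-1.5, 0.2, 0.1]
width: 0.0536
```

Run:
```python
from h import *
s=robot.state();print(s["position"].round(4),s["qpos"].round(3),s["width"],s["contact_force"].round(1))
c=cap("wrist"); save(c,"w8.png",None,1.5); save(cap("side"),"s8.png",(190,120,300,220),6)
```

```text
[ 0.5698 -0.0657  0.1814] [-0.244 -0.014  1.809 -0.     1.342 -0.39 ] 0.05359229311725629 [-1.5  0.2  0.1]
```

View pics/w8.png

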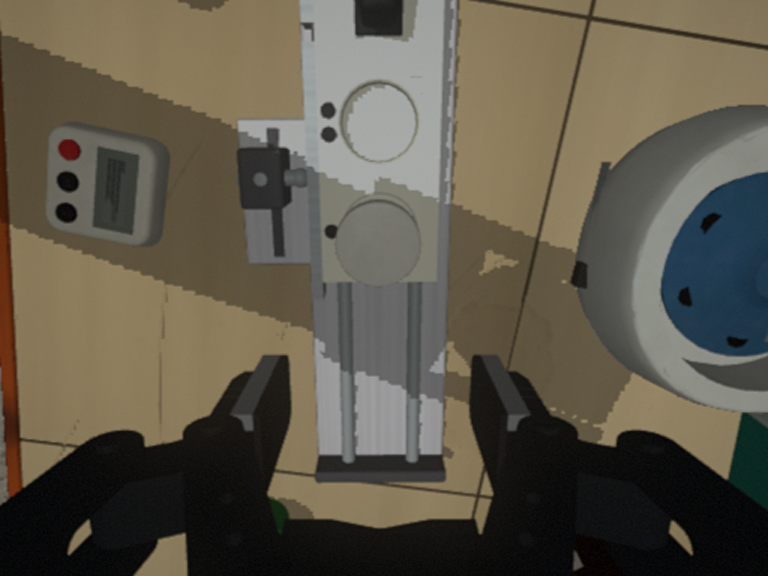

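View pics/s8.png

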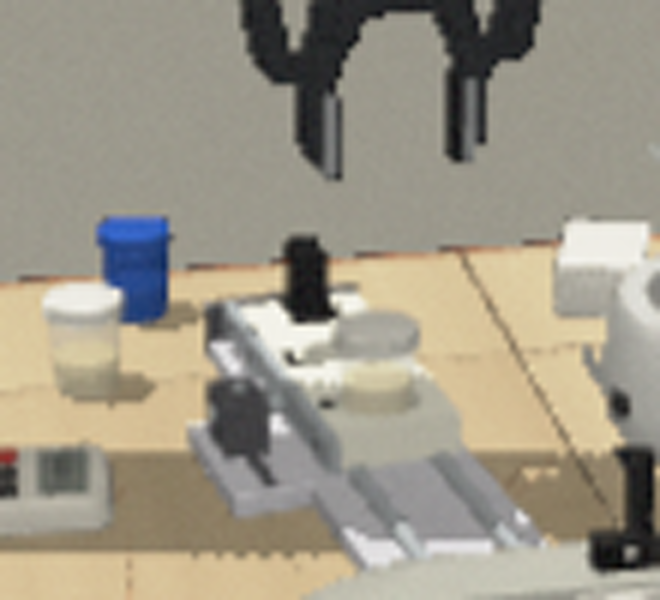

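Cup one stands upright in pocket one, lid at (378,240). Next is the left-hand cup.

Emit:
{"op": "drive_tool", "data": {"steps": [[[0.5,-0.02,0.025,0.02,0,0,0],[0.5,-0.05,0.055,0.02,0,0,0],[0.5,-0.08,0.09,0.02,0,0,0],[0.5,-0.11,0.12,0,0,0,0],[0.5,-0.124,0.143,-0.03,0,0,0],[0.5,-0.124,0.143,-0.06,0,0,0],[0.5,-0.124,0.143,-0.06,0,0,0],[0.5,-0.124,0.143,-0.06,0,0,0]]]}}

```text
time: 10.22
position: [0.4445, 0.0791, 0.1185]
orientation: [-0.0, 0.653, 0.757, -0.0]
contact_force: [0.3, -0.4, 0.4]
width: 0.0639
```

Run:
```python
from h import *
s=robot.state();print(s["position"].round(4),s["qpos"].round(3),s["width"],s["contact_force"].round(1))
c=cap("wrist"); save(c,"w9.png",None,1.5)
```

```text
[0.4445 0.0791 0.1185] [ 0.011 -0.251  2.133  0.     1.26  -0.137] 0.06392361945781846 [ 0.3 -0.4  0.4]
```

View pics/w9.png

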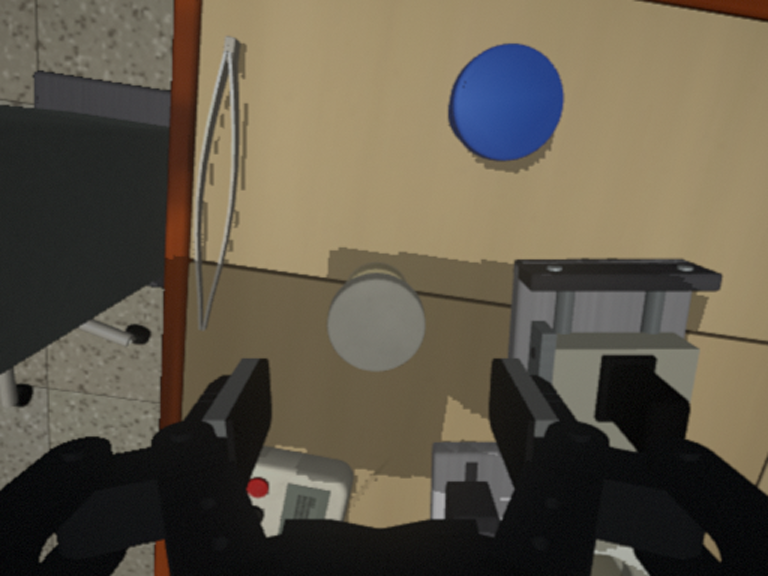

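Run:
```python
from h import *
c=cap("wrist")
P=lambda u,v,z:px2w(c,u/1.5,v/1.5,z).round(4)
print("lid",circ(c,(328,425,None,371),.048,.0195,[.446,.077]))
print("forceps tip",P(203,328,.008),"rail corner",P(513,280,.03),P(512,370,.012),"bar end",P(532,325,.034))
```

```text
lid (array([0.4451, 0.0772]), array([-1.3,  1.3,  0.1]))
forceps tip [0.3658 0.0494 0.008 ] rail corner [0.4995 0.099  0.03  ] [0.5142 0.0513 0.012 ] bar end [0.5104 0.0819 0.034 ]
```

Emit:
{"op": "drive_tool", "data": {"steps": [[[0.25,0.0005,-0.0015,0,0,0,0],[0.25,0.0005,-0.0015,-0.02,0,0,0],[0.25,0.0005,-0.0015,-0.045,0,0,0],[0.25,0.0005,-0.0015,-0.066,0,0,0],[0.25,0.0005,-0.0015,-0.0775,0,0,0],[0.25,0.0005,-0.0015,-0.0775,0,0,0],[-1,0.0005,-0.0015,-0.0775,0,0,0],[-1,0.0005,-0.0015,-0.0775,0,0,0]]]}}

```text
time: 11.32
position: [0.4457, 0.0777, 0.042]
orientation: [0.001, 0.653, 0.757, 0.001]
contact_force: [-1.1, -0.6, 2.1]
width: 0.0328
```

Emit:
{"op": "drive_tool", "data": {"steps": [[[-1,0,0,0,0,0,0],[-1,0,0,0,0,0,0],[-1,0,0,0,0,0,0]]]}}

```text
time: 11.7
position: [0.4458, 0.0777, 0.042]
orientation: [0.001, 0.653, 0.757, 0.001]
contact_force: [-0.8, -0.9, 6.0]
width: 0.0325
```

Emit:
{"op": "drive_tool", "data": {"steps": [[[-1,0,0,0.02,0,0,0],[-1,0,0,0.05,0,0,0],[-1,0,-0.01,0.08,0,0,0],[-1,0.025,-0.035,0.105,0,0,0],[-1,0.055,-0.065,0.11,0,0,0],[-1,0.09,-0.095,0.11,0,0,0],[-1,0.124,-0.123,0.11,0,0,0],[-1,0.124,-0.123,0.11,0,0,0]]]}}

```text
time: 12.7
position: [0.5703, -0.047, 0.1506]
orientation: [0.0, 0.654, 0.757, 0.0]
contact_force: [0.6, -0.0, -1.0]
width: 0.033
```

Emit:
{"op": "drive_tool", "data": {"steps": [[[-1,0,0,0,0,0,0],[-1,0,0,0,0,0,0]]]}}

```text
time: 12.95
position: [0.568, -0.0445, 0.1505]
orientation: [-0.0, 0.653, 0.758, -0.0]
contact_force: [-0.1, -0.7, -0.5]
width: 0.0326
```

Run:
```python
from h import *
s=robot.state();print(s["position"].round(4),s["qpos"].round(3),s["width"],s["contact_force"].round(1))
c=cap("wrist"); save(c,"w10.png",None,1.5); save(cap("side"),"s10.png",(190,100,300,220),5)
```

```text
[ 0.568  -0.0445  0.1505] [-0.209  0.011  1.837  0.     1.294 -0.358] 0.03259421780180311 [-0.1 -0.7 -0.5]
```

View pics/w10.png

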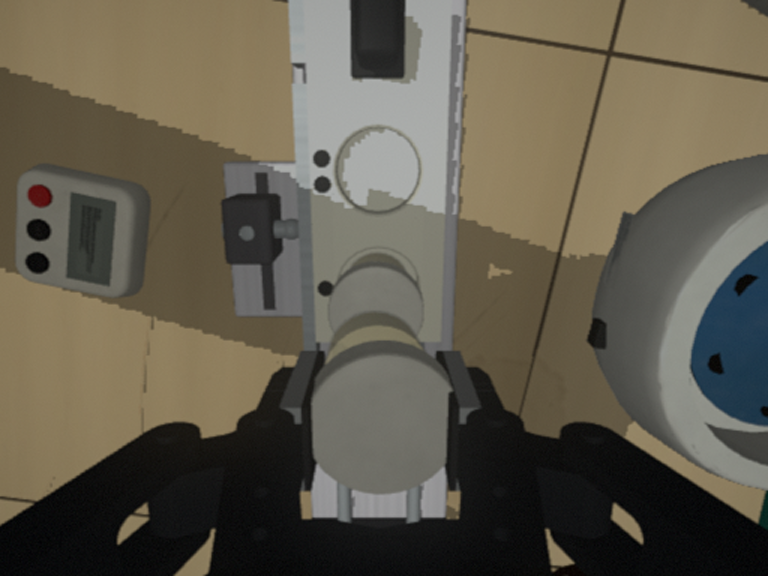

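View pics/s10.png

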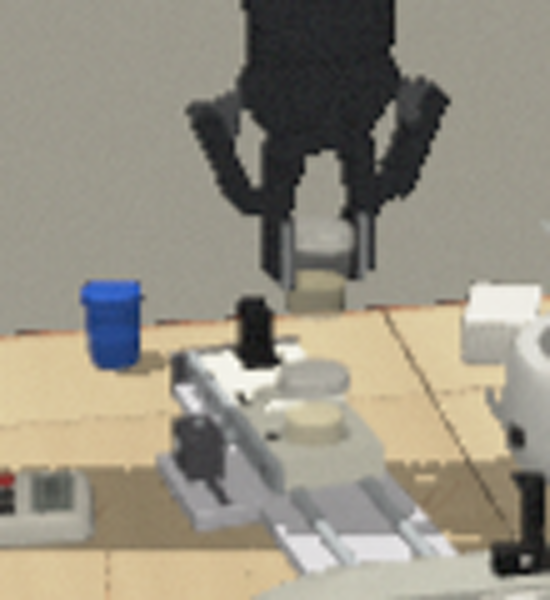

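Run:
```python
from h import *
c=cap("wrist"); save(c,"w10c.png",(140,0,310,170),4)
print("p2",circ(c,(335,421,125,214),.038,.0185,[.56,.01]))
s=robot.state()
print("cup off",circ(c,(None,None,None,493),s["position"][2]+.006,.0195,s["position"][:2])[0]-s["position"][:2])
```

```text
p2 (array([0.5601, 0.0102]), array([ 0.9, -0.9,  1.3, -1.4]))
cup off [-3.90358136e-05  5.10681998e-04]
```

View pics/w10c.png

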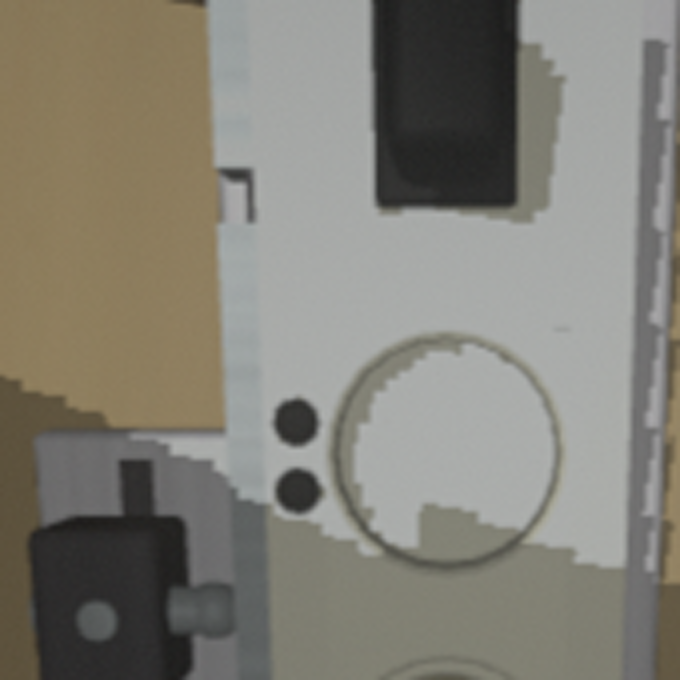

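Run:
```python
from h import *
c=cap("wrist")
y=.150; ey=np.array([-np.sin(y),np.cos(y),0])
P=lambda u,v,z:px2w(c,140+u/4,v/4,z)
for zb in(.034,.036,.038):
  n1,n2=P(222,168,zb),P(222,222,zb)
  n=(n1+n2)/2
  b=P(220,610,.030)
  print(zb,"w",np.linalg.norm(n1-n2),n.round(4),b.round(4),"dist",(n-b)@ey, "perp",(n-b)@[ey[1],-ey[0],0])
```

```text
0.034 w 0.008020498163008158 [0.5187 0.0445 0.034 ] [ 0.5246 -0.0227  0.03  ] dist 0.06730261626380922 perp 0.004149795117824793
0.036 w 0.007952214254168349 [0.519  0.0443 0.036 ] [ 0.5246 -0.0227  0.03  ] dist 0.06706166105728394 perp 0.004461357926818844
0.038 w 0.007883930345328574 [0.5194 0.0441 0.038 ] [ 0.5246 -0.0227  0.03  ] dist 0.06682070585075867 perp 0.004772920735812897
```

Emit:
{"op": "drive_tool", "data": {"steps": [[[-1,-0.004,0.027,0,0,0,0],[-1,-0.0077,0.0542,0,0,0,0],[-1,-0.0077,0.0542,-0.02,0,0,0],[-1,-0.0077,0.0542,-0.04,0,0,0],[-1,-0.0077,0.0542,-0.055,0,0,0],[-1,-0.0077,0.0542,-0.055,0,0,0]]]}}

```text
time: 13.9
position: [0.5596, 0.0085, 0.0932]
orientation: [-0.002, 0.653, 0.757, -0.001]
contact_force: [-0.3, 0.7, -0.1]
width: 0.0329
```

Run:
```python
from h import *
s=robot.state();print(s["position"].round(4),s["qpos"].round(3),s["width"],s["contact_force"].round(1))
c=cap("wrist"); save(c,"w11.png",None,1.5); save(cap("side"),"s11.png",(190,100,300,220),5)
```

```text
[0.5596 0.0085 0.0932] [-0.118  0.06   1.893 -0.     1.194 -0.265] 0.03285287850784872 [-0.3  0.7 -0.1]
```

View pics/w11.png

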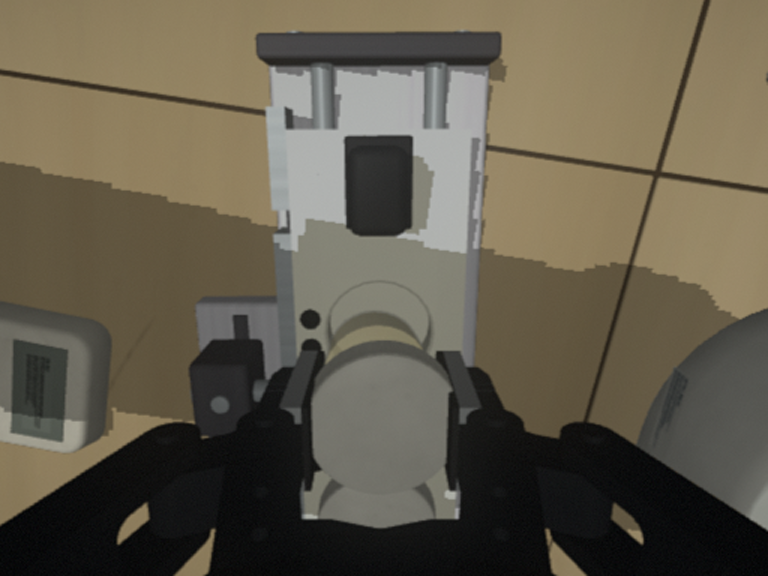

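View pics/s11.png

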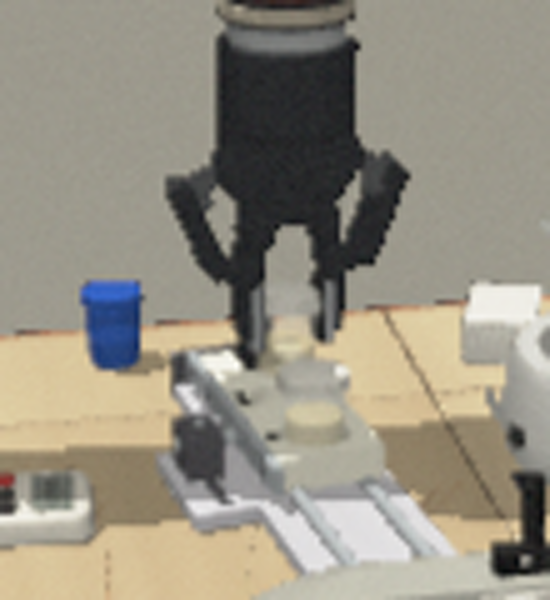

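Run:
```python
from h import *
s=robot.state();print(s["position"].round(4))
c=cap("wrist"); print(circ(c,(329,429,281,None),.038,.0185,[.56,.01]))
```

```text
[0.5612 0.0085 0.0956]
(array([0.5616, 0.0099]), array([-0.8,  0.8,  0. ]))
```

Emit:
{"op": "drive_tool", "data": {"steps": [[[-1,0,0.0008,-0.008,0,0,0],[-1,0,0.0008,-0.015,0,0,0],[-1,0,0.0008,-0.02,0,0,0],[-1,0,0.0008,-0.024,0,0,0],[-1,0,0.0008,-0.026,0,0,0],[-1,0,0.0008,-0.027,0,0,0],[-1,0,0.0008,-0.027,0,0,0]]]}}

```text
time: 14.92
position: [0.5612, 0.0097, 0.0689]
orientation: [0.0, 0.653, 0.757, 0.0]
contact_force: [0.2, -0.4, 0.4]
width: 0.0326
```

Run:
```python
from h import *
s=robot.state();print(s["position"].round(4),s["contact_force"].round(1),s["width"])
c=cap("wrist"); save(c,"w12.png",None,1.5); save(cap("side"),"s12.png",(190,100,300,220),5)
```

```text
[0.5612 0.0097 0.0689] [ 0.2 -0.4  0.4] 0.03257218053046201
```

View pics/w12.png

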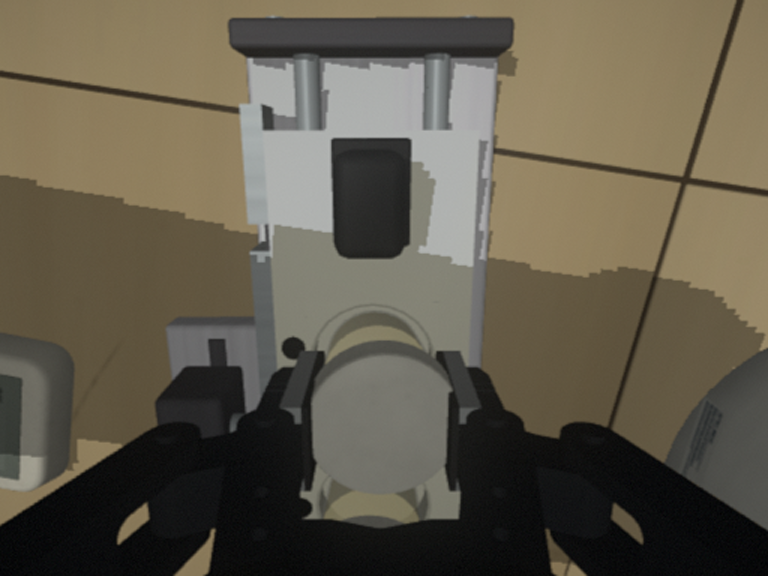

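View pics/s12.png

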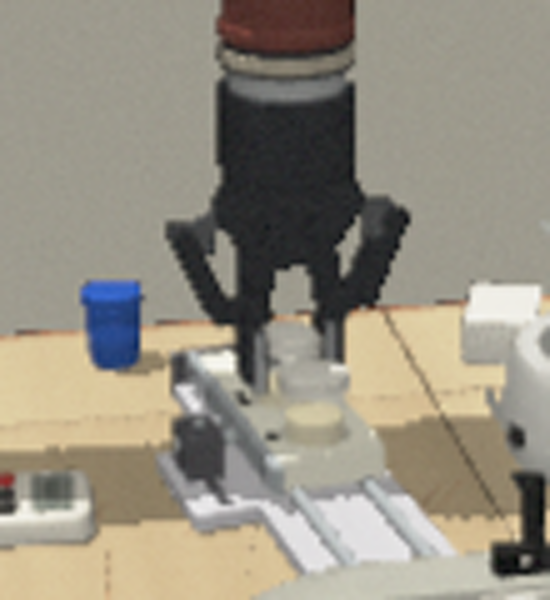

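Emit:
{"op": "drive_tool", "data": {"steps": [[[-1,0,0,-0.001,0,0,0],[-1,0,0,-0.001,0,0,0],[0.0,0,0,-0.001,0,0,0],[0.2,0,0,-0.001,0,0,0],[0.25,0,0,-0.001,0,0,0],[0.25,0,0,-0.001,0,0,0]]]}}

```text
time: 15.78
position: [0.5611, 0.0097, 0.0677]
orientation: [-0.0, 0.653, 0.757, -0.0]
contact_force: [-0.2, -0.4, -0.6]
width: 0.0529
```

Emit:
{"op": "drive_tool", "data": {"steps": [[[0.25,0,0,0.01,0,0,0],[0.25,0,0,0.03,0,0,0],[0.25,0,0,0.06,0,0,0],[0.25,0,0,0.09,0,0,0],[0.25,0,0,0.11,0,0,0],[0.25,0,0,0.11,0,0,0]]]}}

```text
time: 16.52
position: [0.5626, 0.0096, 0.1808]
orientation: [0.002, 0.653, 0.757, 0.001]
contact_force: [0.2, -0.5, -1.2]
width: 0.0531
```

Run:
```python
from h import *
s=robot.state();print(s["position"].round(4),s["contact_force"].round(1),s["width"])
c=cap("wrist"); save(c,"w13.png",None,1.5); save(cap("side"),"s13.png",(190,100,300,220),5)
```

```text
[0.5626 0.0096 0.1808] [ 0.2 -0.5 -1.2] 0.05305805813805858
```

View pics/w13.png

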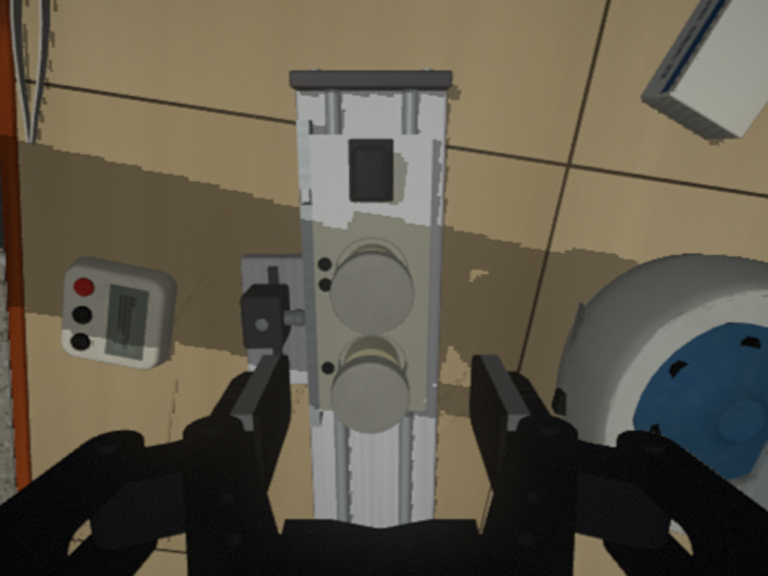

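View pics/s13.png

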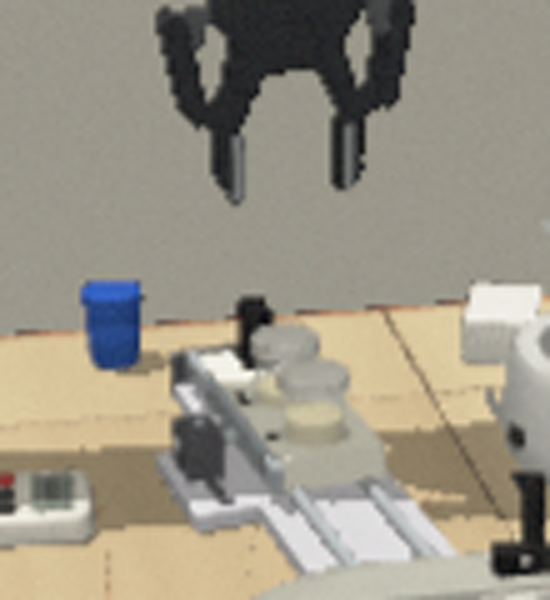

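Run:
```python
from h import *
s=robot.state();print(s["position"].round(4))
c=cap("wrist"); save(c,"w13c.png",(180,60,300,240),4)
P=lambda u,v,z:px2w(c,u/1.5,v/1.5,z).round(4)
print(P(371,172,.074)[:2])
```

```text
[0.5608 0.0098 0.1773]
[0.5498 0.0639]
```

View pics/w13c.png

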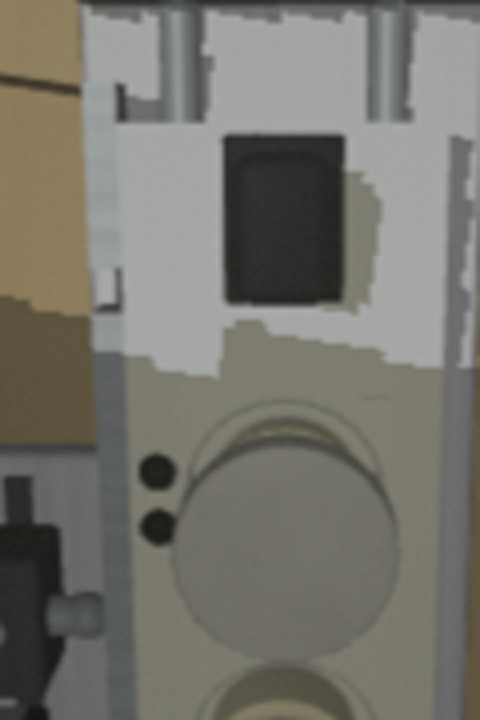

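Run:
```python
from h import *
c=cap("wrist")
P=lambda u,v,z:px2w(c,180+u/4,60+v/4,z)
print("foot",P(284,219.5,.042),"top",P(285,227,.074))
y=.15; ey=np.array([-np.sin(y),np.cos(y),0])
for zb in(.034,.036,.038):
  a,b=P(97,267,zb),P(97,311,zb); print(np.linalg.norm(a-b),((a+b)/2-P(92,613,.03))@ey)
```

```text
foot [0.55153543 0.06245205 0.042     ] top [0.55184485 0.06309649 0.074     ]
0.008229828208928919 0.0660445290796743
0.00816665525953571 0.06625171023777113
0.008103482310142495 0.06645889139586798
```

Emit:
{"op": "drive_tool", "data": {"steps": [[[0.1,-0.004,0.026,0,0,0,0],[0.1,-0.0088,0.0529,0,0,0,0],[0.1,-0.0088,0.0529,-0.02,0,0,0],[0.1,-0.0088,0.0529,-0.05,0,0,0],[0.1,-0.0088,0.0529,-0.075,0,0,0],[0.1,-0.0088,0.0529,-0.095,0,0,0],[0.1,-0.0088,0.0529,-0.106,0,0,0],[0.1,-0.0088,0.0529,-0.106,0,0,0]]]}}

```text
time: 17.73
position: [0.5517, 0.0624, 0.0707]
orientation: [-0.001, 0.653, 0.757, -0.001]
contact_force: [0.2, -0.3, 0.8]
width: 0.047
```

Run:
```python
from h import *
s=robot.state();print(s["position"].round(4),s["contact_force"].round(1),s["width"])
c=cap("wrist"); save(c,"w14.png",None,1.5); save(cap("side"),"s14.png",(190,100,300,220),5)
```

```text
[0.5517 0.0624 0.0707] [ 0.2 -0.3  0.8] 0.04695736099213843
```

View pics/w14.png

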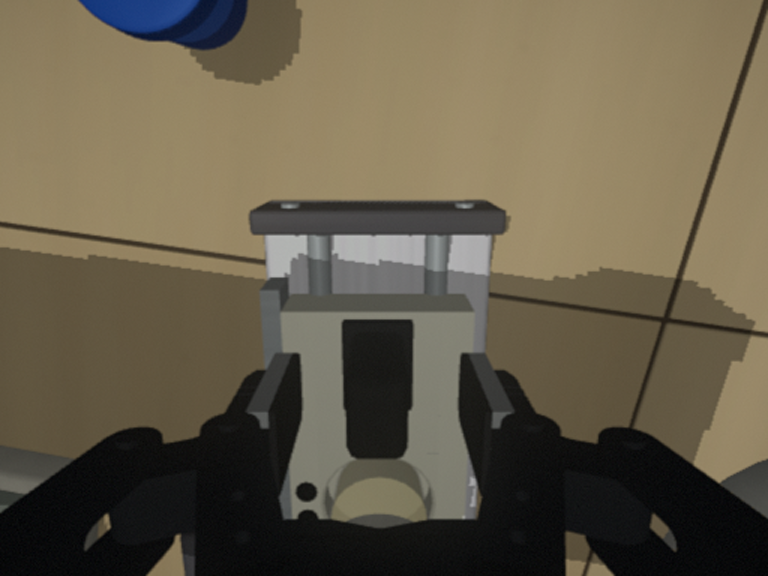

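View pics/s14.png

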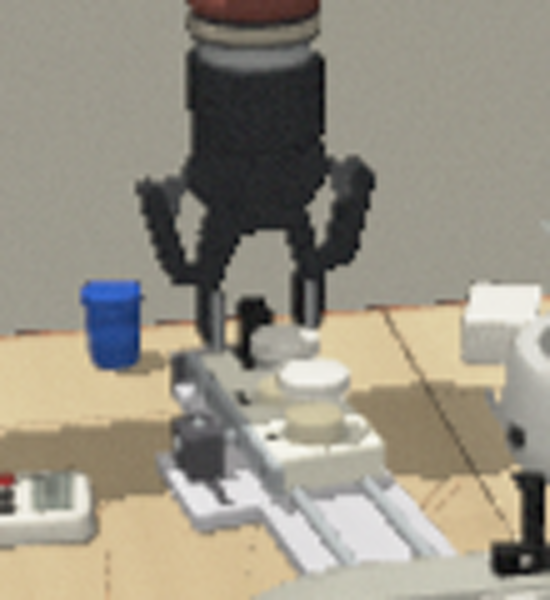

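Handle at (378,390), centred between the pads. I'll close on it.

Emit:
{"op": "drive_tool", "data": {"steps": [[[-0.4,0,0,0,0,0,0],[-1,0,0,0,0,0,0],[-1,0,0,0,0,0,0],[-1,0,0,0,0,0,0],[-1,0,0,0,0,0,0]]]}}

```text
time: 18.45
position: [0.5511, 0.0624, 0.073]
orientation: [-0.001, 0.653, 0.758, -0.002]
contact_force: [-9.4, -1.6, 9.2]
width: 0.0151
```

Run:
```python
from h import *
s=robot.state();print(s["position"].round(4),s["contact_force"].round(1),s["width"],s["orientation"].round(4))
c=cap("wrist"); save(c,"w15.png",None,1.5)
```

```text
[0.5511 0.0624 0.073 ] [-9.4 -1.6  9.2] 0.015061624478084392 [-0.0012  0.6527  0.7576 -0.0017]
```

View pics/w15.png

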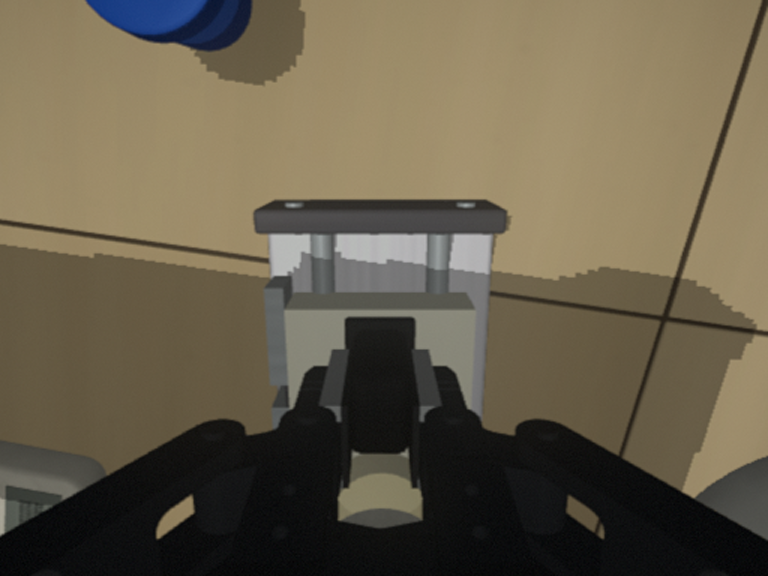

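Gripped at 15 mm. There's a slight lateral and vertical preload, about 9 N on each axis, so I'll relieve it while sliding the first ~45 mm.

Emit:
{"op": "drive_tool", "data": {"steps": [[[-1,-0.001,0,0.002,0,0,0],[-1,-0.001,-0.002,0.002,0,0,0],[-1,0.0,-0.0065,0.002,0,0,0],[-1,0.001,-0.0125,0.002,0,0,0],[-1,0.002,-0.0185,0.002,0,0,0],[-1,0.003,-0.0245,0.002,0,0,0],[-1,0.0035,-0.0295,0.002,0,0,0],[-1,0.0035,-0.0295,0.002,0,0,0]]]}}

```text
time: 19.5
position: [0.5555, 0.0321, 0.0732]
orientation: [0.0, 0.653, 0.757, -0.001]
contact_force: [0.3, -0.9, -8.6]
width: 0.0149
```

Run:
```python
from h import *
s=robot.state();print(s["position"].round(4),s["contact_force"].round(1),s["width"],s["orientation"].round(4))
```

```text
[0.5555 0.0321 0.0732] [ 0.3 -0.9 -8.6] 0.014930545966801751 [ 1.000e-04  6.530e-01  7.573e-01 -8.000e-04]
```

Emit:
{"op": "drive_tool", "data": {"steps": [[[-1,0.0007,-0.005,-0.001,0,0,0],[-1,0.0015,-0.01,-0.001,0,0,0],[-1,0.0022,-0.015,-0.001,0,0,0],[-1,0.003,-0.0195,-0.001,0,0,0],[-1,0.003,-0.0195,-0.001,0,0,0]]]}}

```text
time: 20.12
position: [0.5585, 0.0126, 0.0731]
orientation: [-0.0, 0.653, 0.757, -0.001]
contact_force: [-5.4, -2.0, -3.8]
width: 0.015
```

Run:
```python
from h import *
s=robot.state();print(s["position"].round(4),s["contact_force"].round(1),s["width"],s["orientation"].round(4))
c=cap("wrist"); save(c,"w16.png",None,1.5); save(cap("side"),"s16.png",(190,120,300,220),6); save(cap("top"),"t16.png",(150,160,290,240),5)
```

```text
[0.5585 0.0126 0.0731] [-5.4 -2.  -3.8] 0.015039505909277884 [-0.      0.6529  0.7574 -0.001 ]
```

View pics/w16.png

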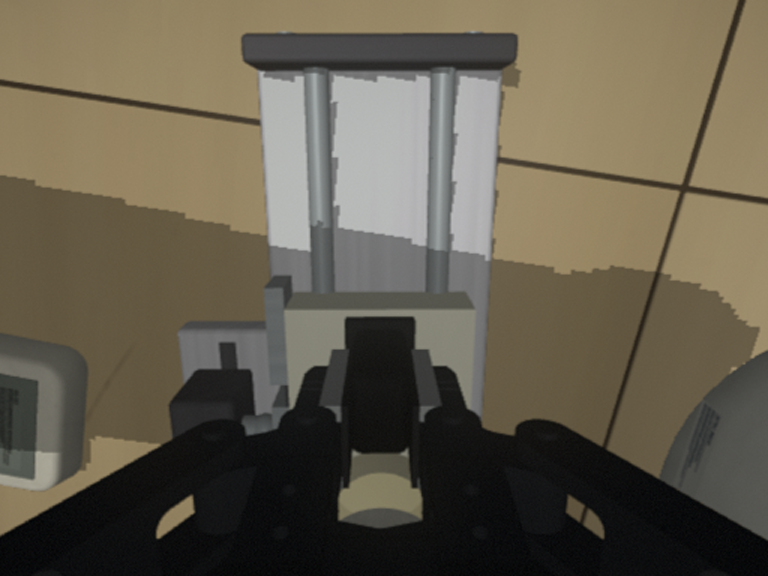

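View pics/s16.png

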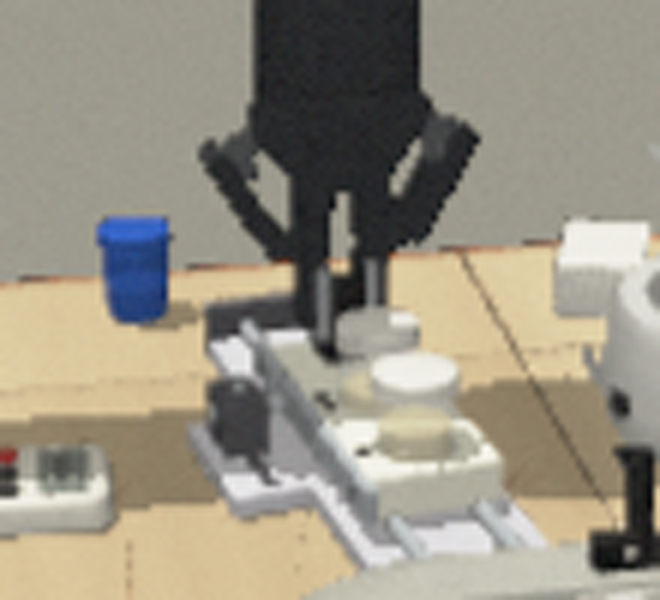

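View pics/t16.png

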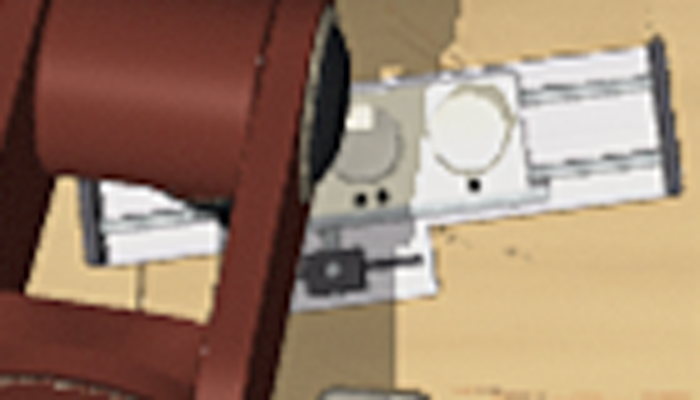

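Run:
```python
from h import *
c=cap("wrist"); save(c,"w16c.png",(110,180,220,310),5)
```

```text
(no output)
```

View pics/w16c.png

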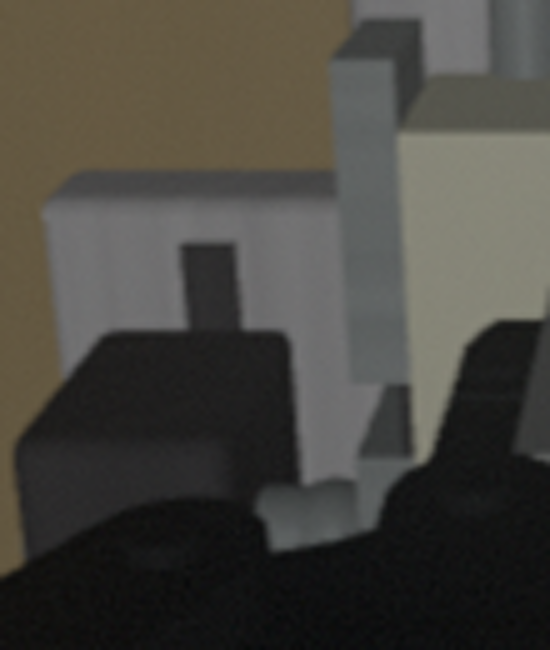

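Run:
```python
from h import *
c=cap("wrist")
y=.148; ey=np.array([-np.sin(y),np.cos(y),0])
P=lambda u,v,z:px2w(c,110+u/5,180+v/5,z)
b0=P(340,540,.03)
# sphere silhouette top
th,ph=np.meshgrid(np.linspace(0,np.pi,40),np.linspace(0,2*np.pi,80)); S=np.stack([np.sin(th)*np.cos(ph),np.sin(th)*np.sin(ph),np.cos(th)],-1).reshape(-1,3)*.005
def top(b): return min(w2px(c,b+s)[1] for s in S)
from scipy.optimize import brentq
k=brentq(lambda k: top(b0+k*ey)-(180+478/5),-.03,.03); b=b0+k*ey; print("ball",b)
for zb in(.034,.036,.038):
  a,d=P(353,383,zb),P(358,457,zb); print(zb,np.linalg.norm(a-d),((a+d)/2-b)@ey)
print(robot.state()["position"])
```

```text
ball [ 0.52415809 -0.02288767  0.03      ]
0.034 0.008313433132180218 0.01458915129961877
0.036 0.0082075828600515 0.015645333412146033
0.038 0.008101732587922824 0.016701515524673263
[0.55846251 0.0127249  0.07308503]
```

Emit:
{"op": "drive_tool", "data": {"steps": [[[-1,0,-0.003,0,0,0,0],[-1,0.0004,-0.006,0,0,0,0],[-1,0.0008,-0.009,0,0,0,0],[-1,0.0008,-0.009,0,0,0,0]]]}}

```text
time: 20.88
position: [0.5598, 0.0039, 0.0731]
orientation: [0.0, 0.653, 0.757, -0.0]
contact_force: [-5.6, -1.2, -3.0]
width: 0.015
```

Run:
```python
from h import *
s=robot.state();print(s["position"].round(4),s["contact_force"].round(1))
```

```text
[0.5598 0.0039 0.0731] [-5.6 -1.2 -3. ]
```

Emit:
{"op": "drive_tool", "data": {"steps": [[[-1,0,-0.001,0,0,0,0],[-1,0,-0.002,0,0,0,0],[-1,0,-0.002,0,0,0,0]]]}}

```text
time: 21.25
position: [0.56, 0.0025, 0.0731]
orientation: [0.0, 0.653, 0.757, 0.0]
contact_force: [-4.0, -0.7, -0.7]
width: 0.0148
```

Emit:
{"op": "drive_tool", "data": {"steps": [[[-1,0,-0.001,0,0,0,0],[-1,0,-0.001,0,0,0,0]]]}}

```text
time: 21.5
position: [0.5601, 0.0015, 0.0731]
orientation: [0.001, 0.653, 0.757, 0.0]
contact_force: [-3.0, 0.5, 0.3]
width: 0.0149
```

Emit:
{"op": "drive_tool", "data": {"steps": [[[-1,0,-0.001,0,0,0,0],[-1,0,-0.001,0,0,0,0]]]}}

```text
time: 21.75
position: [0.5603, 0.0003, 0.0731]
orientation: [0.001, 0.653, 0.757, 0.0]
contact_force: [-0.9, -1.2, -1.4]
width: 0.0147
```

Run:
```python
from h import *
s=robot.state();print(s["position"].round(4),s["contact_force"].round(1))
c=cap("wrist"); save(c,"w17c.png",(110,180,220,310),5)
```

```text
[5.603e-01 3.000e-04 7.310e-02] [-0.9 -1.2 -1.4]
```

View pics/w17c.png

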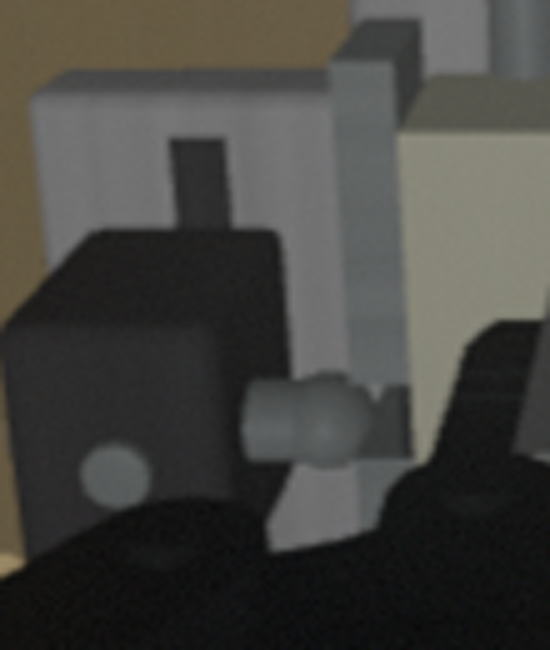

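Emit:
{"op": "drive_tool", "data": {"steps": [[[-1,0.0001,-0.0007,0,0,0,0],[-1,0.0001,-0.0007,0,0,0,0]]]}}

```text
time: 22.05
position: [0.5603, -0.0002, 0.0731]
orientation: [0.001, 0.653, 0.757, 0.0]
contact_force: [1.2, -1.6, -0.1]
width: 0.0153
```

Run:
```python
from h import *
c=cap("wrist"); save(c,"w18c.png",(110,180,220,310),5)
y=.148; ey=np.array([-np.sin(y),np.cos(y),0])
P=lambda u,v,z:px2w(c,110+u/5,180+v/5,z)
for bv in(418,413):
 b=P(325,bv,.03)
 for zb in(.034,.036,.038):
  a,d=P(353,383,zb),P(358,457,zb); print(zb,np.linalg.norm(a-d),((a+d)/2-b)@ey,b.round(4))
print(robot.state()["position"],robot.state()["contact_force"])
```

```text
0.034 0.008302651759286706 0.0018456524826466394 [ 0.5236 -0.0232  0.03  ]
0.036 0.008196964672549472 0.0028989957756621583 [ 0.5236 -0.0232  0.03  ]
0.038 0.00809127758581223 0.003952339068677678 [ 0.5236 -0.0232  0.03  ]
0.034 0.008302651759286706 0.001271377642118979 [ 0.5235 -0.0226  0.03  ]
0.036 0.008196964672549472 0.0023247209351344982 [ 0.5235 -0.0226  0.03  ]
0.038 0.00809127758581223 0.003378064228150017 [ 0.5235 -0.0226  0.03  ]
[ 5.60282699e-01 -2.40283159e-04  7.30739888e-02] [ 1.00785836 -1.0975018  -1.72496502]
```

View pics/w18c.png

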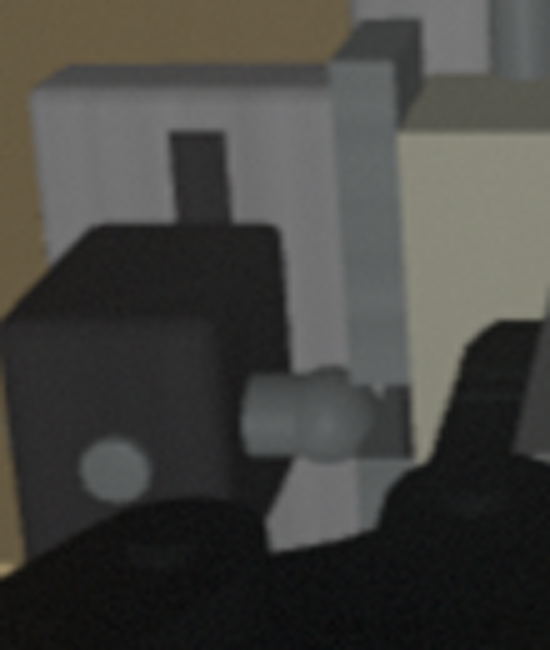

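Emit:
{"op": "drive_tool", "data": {"steps": [[[-1,0.0001,-0.0007,0,0,0,0],[-1,0.0001,-0.0007,0,0,0,0]]]}}

```text
time: 22.35
position: [0.5604, -0.001, 0.0731]
orientation: [0.001, 0.653, 0.757, 0.0]
contact_force: [1.4, -2.3, -1.1]
width: 0.015
```

Emit:
{"op": "drive_tool", "data": {"steps": [[[-1,0.0001,-0.0007,0,0,0,0],[-1,0.0001,-0.0007,0,0,0,0]]]}}

```text
time: 22.6
position: [0.5605, -0.002, 0.0731]
orientation: [0.001, 0.653, 0.757, 0.0]
contact_force: [3.9, -4.7, -4.9]
width: 0.0147
```

Run:
```python
from h import *
c=cap("wrist"); save(c,"w19c.png",(110,180,220,310),5)
s=robot.state(); print(s["position"].round(5),s["contact_force"].round(1))
```

```text
[ 0.56052 -0.00198  0.0731 ] [ 4.  -4.3 -0.7]
```

Emit:
{"op": "drive_tool", "data": {"steps": [[[-1,0.0,-0.0005,0,0,0,0],[-1,0.0,-0.0005,0,0,0,0]]]}}

```text
time: 22.9
position: [0.5605, -0.0021, 0.0731]
orientation: [0.001, 0.653, 0.757, 0.0]
contact_force: [4.3, -2.6, -2.9]
width: 0.0148
```

View pics/w19c.png

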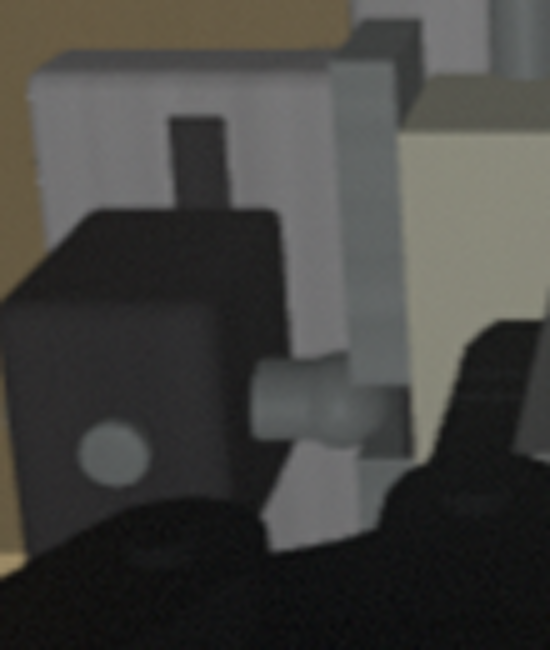

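Emit:
{"op": "drive_tool", "data": {"steps": [[[-1,0.0007,-0.0004,0,0,0,0],[-1,0.0007,-0.0004,0,0,0,0]]]}}

```text
time: 23.15
position: [0.5606, -0.0023, 0.0731]
orientation: [-0.0, 0.653, 0.757, -0.0]
contact_force: [1.3, -1.7, 1.0]
width: 0.0149
```

Emit:
{"op": "drive_tool", "data": {"steps": [[[-1,0.0,0,0,0,0,0],[-1,0.0,0,0,0,0,0]]]}}

```text
time: 23.4
position: [0.5606, -0.0023, 0.073]
orientation: [-0.0, 0.653, 0.757, -0.0]
contact_force: [1.1, -0.9, 1.3]
width: 0.0147
```

Run:
```python
from h import *
c=cap("wrist"); save(c,"w20c.png",(110,180,220,310),5)
s=robot.state(); print(s["position"].round(5),s["contact_force"].round(1))
```

```text
[ 0.56064 -0.00233  0.07305] [ 0.  -0.7  2.3]
```

View pics/w20c.png

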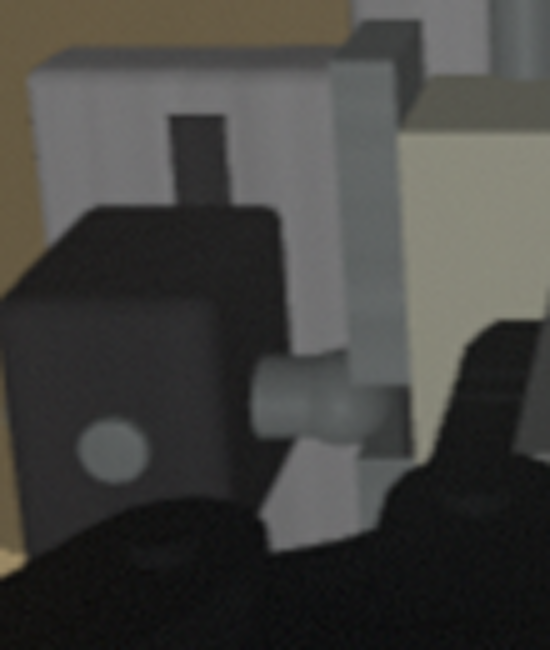

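The ball has visibly dropped into the notch: (370,400) in the crop, its right side inside the slot. Travel has stalled at y ≈ -0.0023 despite 0.9 mm more command. I'll slacken the grip briefly so the ball centres the shuttle, then regrip.

Emit:
{"op": "drive_tool", "data": {"steps": [[[-0.5,0,0,0,0,0,0],[-0.5,0,0,0,0,0,0],[-0.5,0,0,0,0,0,0]]]}}

```text
time: 23.82
position: [0.5603, -0.0022, 0.0724]
orientation: [-0.0, 0.653, 0.757, -0.0]
contact_force: [0.1, 0.2, -0.8]
width: 0.0214
```

Run:
```python
from h import *
c=cap("wrist"); save(c,"w21c.png",(110,180,220,310),5); save(c,"w21.png",None,1.5)
s=robot.state(); print(s["position"].round(5),s["contact_force"].round(1),s["width"])
```

```text
[ 0.56037 -0.00223  0.07251] [0.1 0.4 0.3] 0.0215874972213683
```

View pics/w21.png

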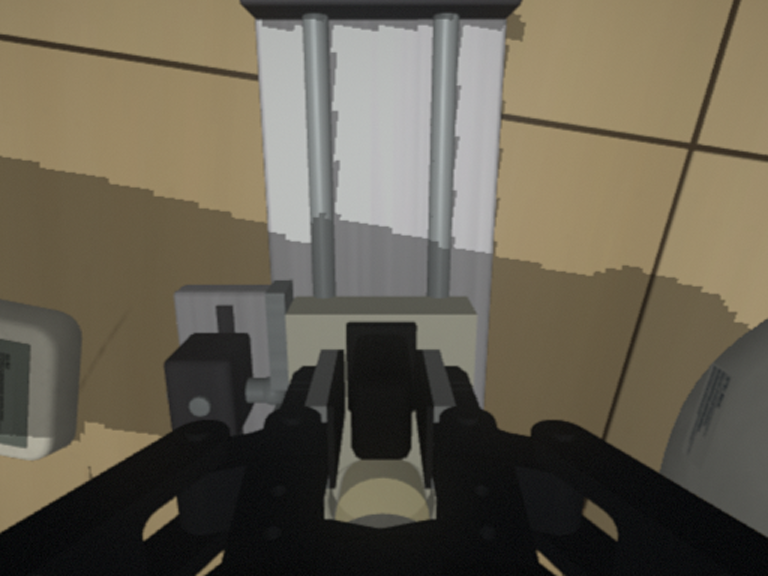

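View pics/w21c.png

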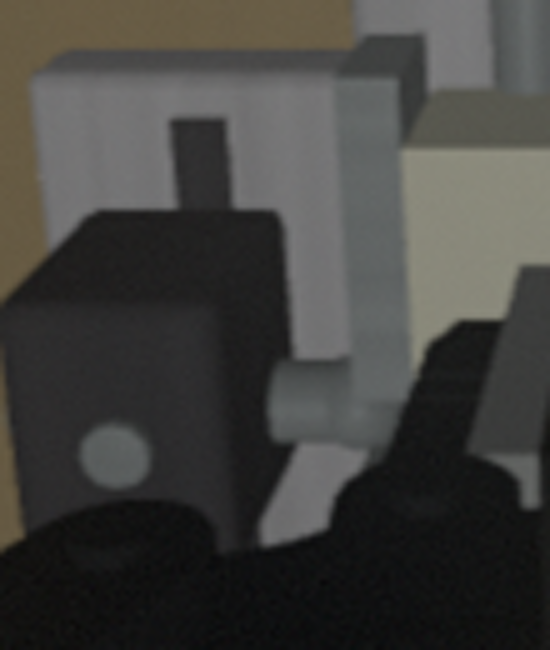

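Once slackened, the ball pulled the shuttle about 2 mm further and seated deeper. The handle is still between the pads at (381,390). Regripping.

Emit:
{"op": "drive_tool", "data": {"steps": [[[-0.7,0,0,0,0,0,0],[-1,0,0,0,0,0,0],[-1,0,0,0,0,0,0],[-1,0,0,0,0,0,0]]]}}

```text
time: 24.38
position: [0.5607, -0.0023, 0.0728]
orientation: [-0.0, 0.653, 0.757, 0.0]
contact_force: [0.1, 1.0, 0.3]
width: 0.0149
```

Run:
```python
from h import *
c=cap("wrist"); save(c,"w22c.png",(110,180,220,310),5); save(c,"w22.png",None,1.5)
save(cap("side"),"s22.png",(190,120,300,220),6); save(cap("side"),"s22f.png",None,1.5); save(cap("top"),"t22.png",None,1.5)
s=robot.state(); print(s["position"].round(5),s["contact_force"].round(1),s["width"])
```

```text
[ 0.56065 -0.00228  0.07281] [ 1.3  0.5 -0.7] 0.015313764351223284
```

View pics/w22c.png

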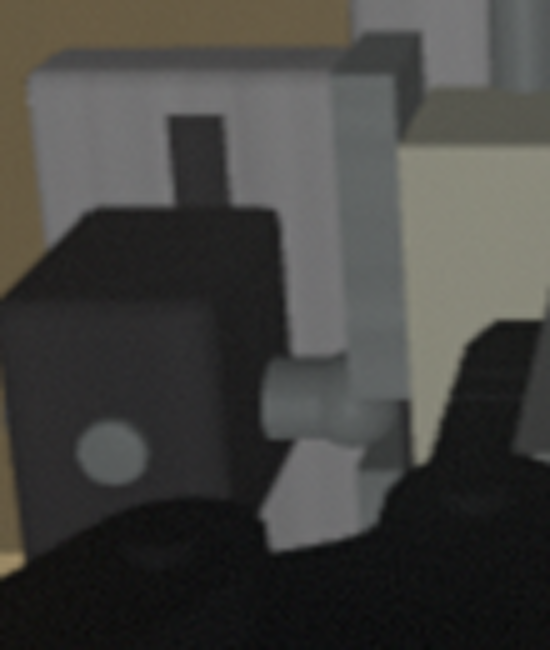

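View pics/s22.png

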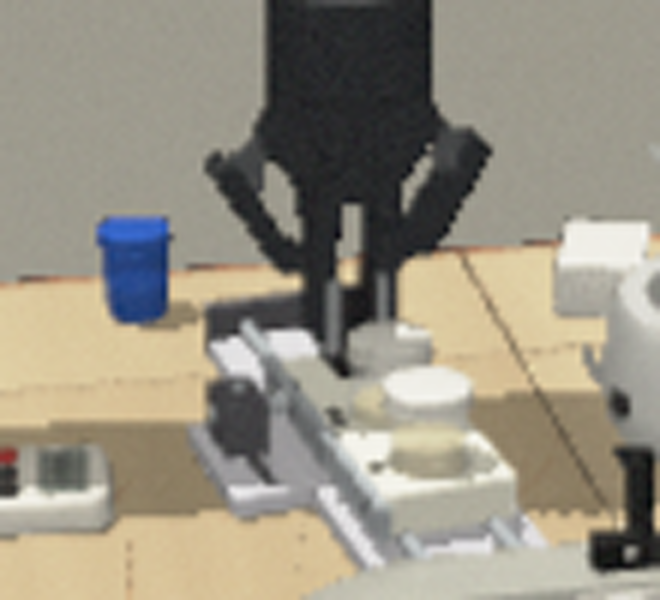

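View pics/t22.png

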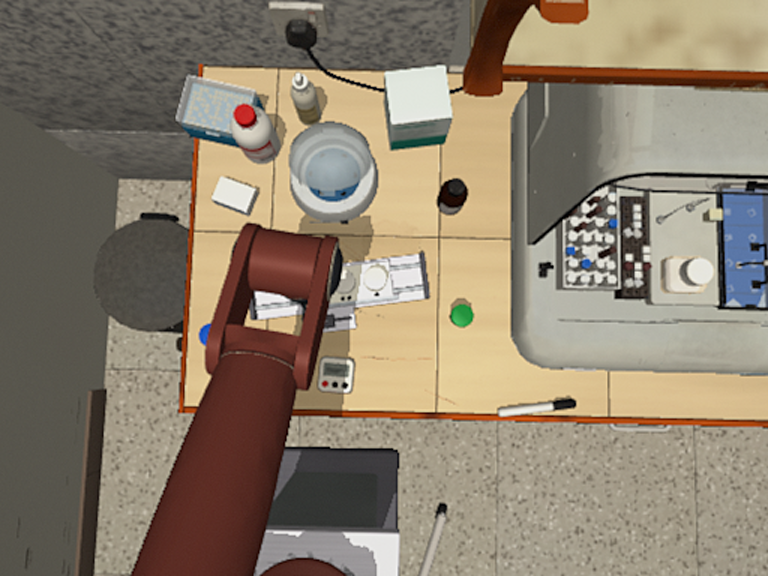

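Run:
```python
from h import *
c=cap("wrist")
y=.148; ey=np.array([-np.sin(y),np.cos(y),0])
P=lambda u,v,z:px2w(c,110+u/5,180+v/5,z)
for zb in(.034,.036,.038):
  a,d=P(353,398,zb),P(358,472,zb); print(zb,((a+d)/2-P(310,398,.03))@ey)
s=robot.state();print(s["contact_force"].round(1),s["width"]); print(robot.sign_off())
```

```text
0.034 -0.002125977848233526
0.036 -0.0010528112381291623
0.038 2.035537197520863e-05
[0.1 0.2 0.9] 0.015169874831973386
the job is handed in; nothing more can be done
None
```

The shuttle is loaded and indexed, and I handed the job in at about 24.5 s with the gripper still holding the handle. No verdict was reported.

- **Cups:** The right-hand white cup went into pocket one and was released. Then the left-hand white cup went into pocket two. The pictures show both still upright after the slide.
- **Slide:** I gripped the handle across the rail and slid the shuttle gently to the right. The ball's pull showed up as about 4–5 N and then faded. I then slackened the grip briefly so the ball could centre the shuttle. It moved on about 1.7 mm by itself, and I gripped the handle again.

**Last checks:**
- **Travel:** Total travel was about 67 mm, against 66–67 mm estimated from the pictures beforehand.
- **Forces:** Forces at the handle were under about 1 N and the grip width was 15 mm.
- **Seating:** The picture shows the ball seated deep in the notch.
- **Surroundings:** In the last overhead picture the timer, marker, bottle, carton and decoy cups look unmoved. The arm hides the forceps there, so I did not check them again.

**Where checks disagreed:** The final measurement of notch against ball came out between 0 and -2 mm. It depends on the height of the bar's top edge, which I had to assume. I trusted the ball's own centring over that figure. Also, the grip width on the cups read about 33 mm, a little under the 34–35 mm expected, but they held without slipping.

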